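Lock the cam cap onto the aquarium filter

ROBOT

A 6-joint arm with a two-finger parallel gripper is mounted at the origin on the work surface. World frame = base frame: x ahead of the robot, y to its left, z up, the work surface at z = 0. Lengths are in m, angles in rad, forces in N, time in s.
With the tool pointing down it reaches from about 0.15 to 0.775 m from the base axis. Payload 6.1 kg.
Tool frame: the origin (TCP) lies between the finger pads; the fingertips stand 11 mm ahead of it and the grasp point (between the pads) lies 8 mm behind it (bot.tip_reach is the distance from the TCP to the fingertips, in m); x points along the fingers, z is the direction in which the jaws open and shut, and the axes are right-handed (so a half turn about x gives the same grasp; the last joint's range is limited). The gripper opens to 85 mm and grips with 20 to 120 N. Pads are 22 mm wide; open, the fingers measure 114 mm over their backs; the gripper's body (76 mm by 85 mm) begins 54 mm behind the grasp point. The pads swing forward as they close: fully open they stand 13 mm farther back than shut.
Start: joints at [1.28, 0.126, -0.04, 1.405, 0, 1.571], TCP at [0.151, 0.503, 0.242] pointing down, gripper open.
Joint ranges: [-2.72, 2.72], [-0.95, 1.95], [-1.27, 1.35], [-1.78, 2.02], [-1.46, 1.47], [-3.14, 3.14]. Speed limits (rad/s): [2.39, 2.39, 3.01, 3.14, 3.14, 3.14].

INTERFACE

Orientations are given as a unit quaternion [x, y, z, w].
In Python, from bench import bot gives the robot as it stands.
- The arm moves only by the tool send_rows, never from a script. Its argument "rows" is a list that holds one entry, the list of rows, each a list of 7 numbers: the shift along the tool's x, y, z in mm, then the turn, a rotation vector about the tool's x, y, z in rad, then the closure, from -1 (fully open) to 1 (shut). A call has 1 to 20 rows; each row is the pose to reach, as a shift and turn from the pose commanded when the call began, along the tool's axes at that moment; what a row does not reach only later rows make up. A row lasts 1/12 s, in which the tool goes at most 41.7 mm and 7.16 degrees, less where a joint would pass 70% of its speed; a pose out of reach is approached as far as the arm can. A call with a gripper value outside its range is refused whole. The fingers move at their own pace and stop on an object; "grip_force" is the grip in N (left out, the last holds). Time passes only in rows, so rows that repeat a pose let the fingers close. It gives the time, the measured TCP pose, the force and the opening at its end, in the units of the state.
- bot.sense(): the state, without advancing time (a new reading comes with each control period).
- bot.read_camera(name): name is "scene" or "top" or "wrist"; returns a dict with "frame" (384x512x3 uint8, red, green, blue), "mtx" (3x3 intrinsics, pixels), "world_from_camera" (4x4, takes a point from camera to world coordinates); the wrist camera has in their place "mount" (4x4, takes a point from camera to tool coordinates, whose origin is the TCP and whose axes are the tool frame's). Camera axes: x right, y up, looking along -z (the intrinsics and any distortion apply to the point x, -y, -z); pixel columns grow to the right and rows downward; lengths in m; the calibration is good to about 2 mm. A picture is of the moment at which its call begins: read the wrist's pose just before it. There is no depth.
- bot.sign_off(): hands the job in, once; it reports no verdict.
The state is a dict: "clock": time; "q": joint angles; "dq": joint speeds; "joint_efforts": joint torques, N m; "tool_pos": TCP position; "tool_rot": TCP orientation; "ft_force": force on the tool from outside, world axes, zero at the start; "moment": the same for the moment, N m; "gripper_width": finger opening in m.
Only numpy, scipy, OpenCV 4.12 (cv2) and the standard library are available. Lean on these libraries where they do the work, as an engineer would, in place of code of your own. Each camera call takes 0.05 s, during which the arm holds its last target.

TASK

Close the aquarium filter's port: lift the metal cap coupler, arms still raised, and fit it squarely down over the steel adapter on the filter, feeling for it rather than forcing, until it rests on the rubber gasket. Then swing its two cam arms down together, neither running far ahead of the other, all the way to their stops so that the cap is pulled down tight, and let go. Press gently throughout, and leave the bottle, the mug and the coin stack where they are.

Things in the scene. Friction and masses are not known exactly. Their poses are not given: they have to be found in the camera images.
- coupler: Loose round aluminium cap, mouth down, 0.35 kg. Origin: centre of the mouth (underside), z up. 48 mm across, 42 mm tall; bore 38 mm, 36 mm deep. Grip it by two flats facing its +x and -x, 50 mm apart, 26 mm wide, 2 to 40 mm above the mouth. Cam arms hinge on its +y and -y sides, 27 mm from the axis, 18 mm above the mouth. May be fitted at any turn about its vertical axis.
- cam_left (a joint): Angle of the steel arm on the coupler's +y side, rad. At 0 it points outward, 60 degrees above level; it swings down as the value grows: level at 1.05, stop at 1.85 (46 degrees below level). Stiff hinge (0.09 N m): it stays where left. Above 0.55 its cam reaches into the bore; nearing the stop the cam hooks under the adapter's collar and pulls the cap down.
- cam_right (a joint): The same for the arm on the coupler's -y side (mirror image, same values).
- cam_left_tip (a point): Outer end of the left arm's bar: 12 mm wide, 8 mm thick, ends 52 mm from its hinge (a thin finger ring beyond is only for show). Pressing straight down on both arms at once, 42 to 57 mm from the cap's axis with wide open fingers astride it, drives them to the stop: about 5 to 15 N on each arm.
- cam_right_tip (a point): Outer end of the right cam arm's bar, mid-thickness, 52 mm from its hinge.
- filter: Fixed grey and black filter canister, 204 x 164 x 110 mm high, heavy. Origin: centre of its underside. The upright steel adapter stands near the centre of its top, in a slotted mount.
- port (a point): Nominal port centre at the height of the adapter's rim, 65 mm above the canister. The adapter really stands up to 4 mm off it each way (x and y), fast. Its collar: 36 mm across, 10 mm tall, top edge bevelled 1.5 mm; then a 20 mm tall groove and a 36 mm stem. Gasket on top: 22 mm across, 8 mm tall, yields 1 mm per 2 N to 5.5 mm. Cap's mouth below rim: resting 30 mm, locked 33.
- conditioner: Bystander: blue plastic bottle, 48 mm across, 150 mm tall. Origin: underside centre.
- mug: Bystander: white mug, 80 mm across, 90 mm tall. Origin: underside centre.
- coin_stack: Bystander: stack of coins, 26 mm across, 26 mm tall. Origin: underside centre.
There are look-alikes about, which are no part of the job. What is meant by the coupler is not orange or pink, and is the larger of those in its own colour.

How it is judged:
By the outcome, as a careful person would: the job done as asked, in the order asked, and still so for the second after the job is handed in, with the robot touching nothing.
It also fails if it takes over 67 s, if anything falls off the work surface, if the arm or the gripper's body presses on something with over 40 N, if the wrist force passes 120 N, or if a joint passes its speed limit or range.

## Working session

There is one attempt and no reset: what is moved stays moved. The work goes in short steps, Python scripts to look and compute and a tool call to move; the robot and the scene stay as the last step left them, time stands still between calls to the robot, and variables do not carry over. Pictures are saved under pics/ and viewed, and the job is handed in when it is done.

Besides the shell and the picture viewer there is one more tool, called as name([rows], argument=value, ...), one row to a line, values as JSON. send_rows: Moves the arm, as the interface text tells. Its arguments: {"type":"object","properties":{"rows":{"type":"array","items":{"type":"array","items":{"type":"array","items":{"type":"number"}}}},"grip_force":{"type":"number"}},"required":["rows"]}

```bash
ls; mkdir -p pics
python3 - <<'E'
from bench import bot
import cv2
s=bot.sense();print(s)
for n in("scene","top","wrist"):
    r=bot.read_camera(n);cv2.imwrite(f"pics/{n}0.png",r["frame"][:,:,::-1]);print(n,r["mtx"].tolist(),[ (k,v) for k,v in r.items() if k not in("frame","mtx")])
E
```

```text
pics
{'clock': 0.0, 'q': array([ 1.27997493e+00,  1.26364613e-01, -4.06276599e-02,  1.40540979e+00,
       -2.05704809e-05,  1.57080275e+00]), 'dq': array([ 0.00084301,  0.00184396, -0.00129448,  0.00058344, -0.00013437,
       -0.00044466]), 'joint_efforts': array([ 1.04614112e-04, -4.35915327e+01,  3.52923310e+01,  1.71832315e-02,
       -1.09441428e-04, -7.95053239e-06]), 'tool_pos': array([0.15042762, 0.50256505, 0.24152754]), 'tool_rot': array([-0.42261675,  0.56762483,  0.42192702,  0.56672279]), 'ft_force': array([0.90176911, 0.05160847, 0.8943738 ]), 'moment': array([-0.06288378, -0.02892306, -0.02011849]), 'gripper_width': 0.08552114118645797}
scene [[424.60899715725446, 0.0, 259.11207440699144], [0.0, 424.60899715725446, 189.14029601526332], [0.0, 0.0, 1.0]] [('world_from_camera', array([[-0.87899729, -0.36391812,  0.30810284,  0.97616884],
       [ 0.47655272, -0.69237598,  0.5417684 ,  0.61865262],
       [ 0.01616367,  0.62304021,  0.78202278,  1.02411343],
       [ 0.        ,  0.        ,  0.        ,  1.        ]]))]
top [[417.14237676032366, 0.0, 255.74938882053522], [0.0, 417.14237676032366, 185.90029035932034], [0.0, 0.0, 1.0]] [('world_from_camera', array([[ 0.02326808,  0.97878511, -0.20356402,  0.356137  ],
       [-0.9997268 ,  0.02232901, -0.00690898, -0.01977472],
       [-0.00221702,  0.20366916,  0.97903726,  1.25001374],
       [ 0.        ,  0.        ,  0.        ,  1.        ]]))]
wrist [[265.1165790284986, 0.0, 254.61639178042165], [0.0, 265.1165790284986, 190.55584607449632], [0.0, 0.0, 1.0]] [('mount', array([[ 0.00219428,  0.32008864, -0.94738506, -0.13292692],
       [ 0.00143016,  0.94738536,  0.32009206,  0.0818546 ],
       [ 0.99999657, -0.00205729,  0.00162105,  0.00109727],
       [ 0.        ,  0.        ,  0.        ,  1.        ]]))]
```

View pics/scene0.png

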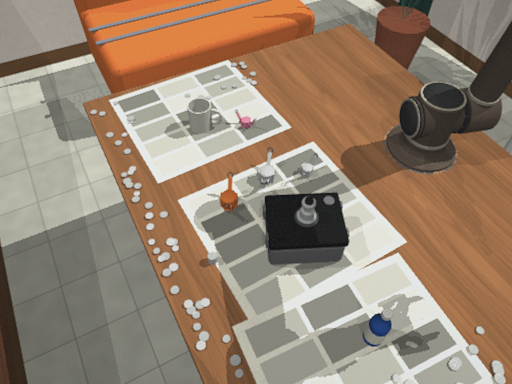

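View pics/top0.png

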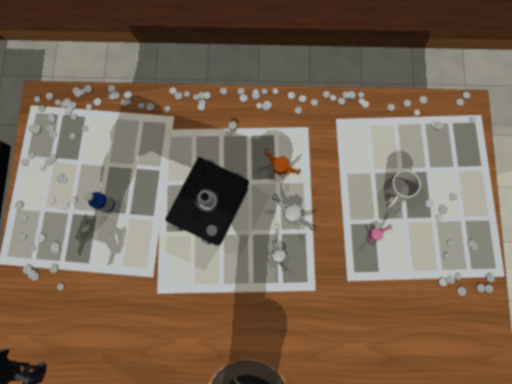

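View pics/wrist0.png

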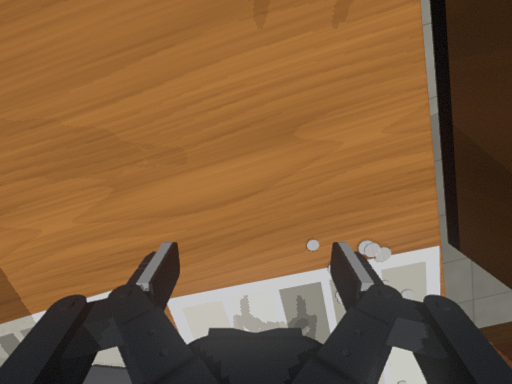

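Run:
```python
import cv2,numpy as np
t=cv2.imread("pics/top0.png");s=cv2.imread("pics/scene0.png")
a=cv2.resize(t[140:280,160:330],None,fx=4.6,fy=4.2,interpolation=cv2.INTER_CUBIC);a=cv2.resize(t[145:275,160:330],(782,598),interpolation=cv2.INTER_CUBIC);cv2.imwrite("pics/topc.png",a)
b=cv2.resize(s[140:270,210:360],(690,598),interpolation=cv2.INTER_CUBIC);cv2.imwrite("pics/scenec.png",b)
```

```text
(no output)
```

View pics/topc.png

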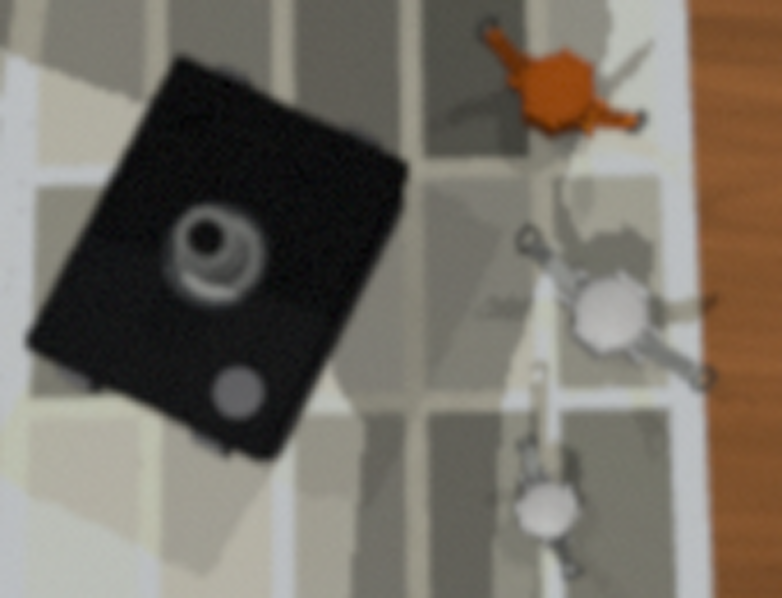

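View pics/scenec.png

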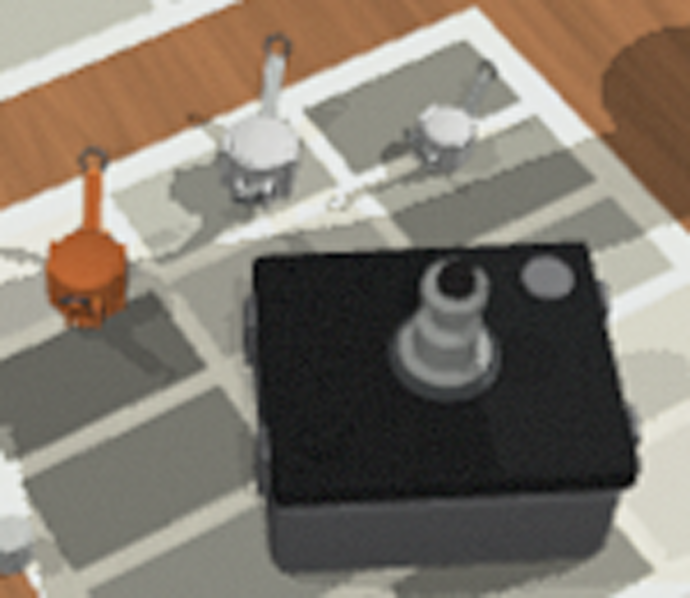

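```bash
cat > h.py <<'E'
import numpy as np,cv2
from scipy.spatial.transform import Rotation as R
def ray(cam,px,T=None):
    K=cam["mtx"];W=cam["world_from_camera"] if T is None else T
    d=np.array([(px[0]-K[0,2])/K[0,0],-(px[1]-K[1,2])/K[1,1],-1.0])
    d=W[:3,:3]@d;return W[:3,3],d/np.linalg.norm(d)
def tri(*rays):
    A=0;b=0
    for o,d in rays:
        P=np.eye(3)-np.outer(d,d);A=A+P;b=b+P@o
    x=np.linalg.solve(A,b);return x,[np.linalg.norm((np.eye(3)-np.outer(d,d))@(x-o)) for o,d in rays]
def at(r,z):
    o,d=r;return o+d*(z-o[2])/d[2]
def toolT(s):
    T=np.eye(4);T[:3,:3]=R.from_quat(s["tool_rot"]).as_matrix();T[:3,3]=s["tool_pos"];return T
E
python3 - <<'E'
from h import *
from bench import bot
t=bot.read_camera("top");s=bot.read_camera("scene")
tc=lambda u,v:ray(t,(160+u/4.6-.5+.5/4.6,145+v/4.6-.5+.5/4.6)); sc=lambda u,v:ray(s,(210+u/4.6-.5,140+v/4.6-.5))
for n,a,b in(("cap",tc(610,313),sc(263,143)),("gasket",tc(206,236),sc(461,277)),("tip",tc(530,240),sc(277,45))  ,("tip",tc(703,378),sc(277,45))):
    print(n,tri(a,b),at(a,.042))
print(at(tc(530,240),.07),at(tc(703,378),.07))
for c,nm in((t,"bottle"),):pass
def tp(u,v,z):return at(ray(t,(u,v)),z)
print("mug",tp(407,184,.09),"bot",tp(93,200,.15),"orange",tp(281,165,.04),"small",tp(279,256,.03),"coin",tp(232,126,.026))
print(bot.tip_reach)
x=bot.sense();print(R.from_quat(x["tool_rot"]).as_matrix().round(3))
E
```

```text
cap (array([ 0.53097641, -0.1200494 ,  0.03511337]), [np.float64(3.883372499102412e-05), np.float64(3.883372499108445e-05)]) [ 0.53001464 -0.11950692  0.042     ]
gasket (array([0.5482875 , 0.12167948, 0.17981894]), [np.float64(0.0008847174929404867), np.float64(0.0008847174929405904)]) [0.57376094 0.13921153 0.042     ]
tip (array([ 0.55255908, -0.06509912,  0.1887739 ]), [np.float64(0.00435272189738552), np.float64(0.0043527218973854545)]) [ 0.57590167 -0.06811346  0.042     ]
tip (array([ 0.48874814, -0.17662782,  0.05692303]), [np.float64(0.0004297920768087298), np.float64(0.0004297920768086891)]) [ 0.49007809 -0.17829513  0.042     ]
[ 0.57080784 -0.06699304  0.07      ] [ 0.48697353 -0.17462086  0.07      ]
mug [ 0.61264193 -0.44101638  0.09      ] bot [0.53637512 0.42266314 0.15      ] orange [ 0.67334006 -0.08532009  0.04      ] small [ 0.40474869 -0.08305873  0.03      ] coin [0.79795525 0.06662389 0.026     ]
0.011
[[-0.    -0.958  0.287]
 [-0.001  0.287  0.958]
 [-1.    -0.    -0.001]]
```

send_rows([
  [[0,-543,-488,1.943,0,0,-1],[0,-543,-488,1.943,0,0,-1],[0,-543,-488,1.943,0,0,-1],[0,-543,-488,1.943,0,0,-1],[0,-543,-488,1.943,0,0,-1],[0,-543,-488,1.943,0,0,-1],[0,-543,-488,1.943,0,0,-1],[0,-543,-488,1.943,0,0,-1],[0,-543,-488,1.943,0,0,-1],[0,-543,-488,1.943,0,0,-1],[0,-543,-488,1.943,0,0,-1],[0,-543,-488,1.943,0,0,-1],[0,-543,-488,1.943,0,0,-1],[0,-543,-488,1.943,0,0,-1],[0,-543,-488,1.943,0,0,-1],[0,-543,-488,1.943,0,0,-1],[0,-543,-488,1.943,0,0,-1],[0,-543,-488,1.943,0,0,-1],[0,-543,-488,1.943,0,0,-1],[0,-543,-488,1.943,0,0,-1]],
])

```text
clock: 1.92
tool_pos: [0.5309, -0.1213, 0.2414]
tool_rot: [0.231, 0.669, -0.231, 0.668]
ft_force: [-0.8, -0.1, -0.6]
gripper_width: 0.0852
```

```bash
cat > look.py <<'E'
import sys
from h import *
from bench import bot
import pickle
n=sys.argv[1];s=bot.sense();r=bot.read_camera("wrist")
pickle.dump((s,r),open(f"pics/{n}.pkl","wb"))
cv2.imwrite(f"pics/{n}.png",cv2.resize(r["frame"][:,:,::-1],(768,576),interpolation=cv2.INTER_CUBIC))
T=toolT(s);print(s["clock"],s["tool_pos"].round(4),s["q"].round(2),s["ft_force"].round(2),np.degrees(np.arctan2(T[1,2],T[0,2])).round(2),T[:3,0].round(3),s["gripper_width"])
E
python3 look.py w1
```

```text
1.9167 [ 0.5309 -0.1213  0.2414] [-0.22  0.16  0.    1.41  0.    2.01] [-0.81 -0.14 -0.57] -38.12 [-0.002  0.001 -1.   ] 0.08522733764417871
```

View pics/w1.png

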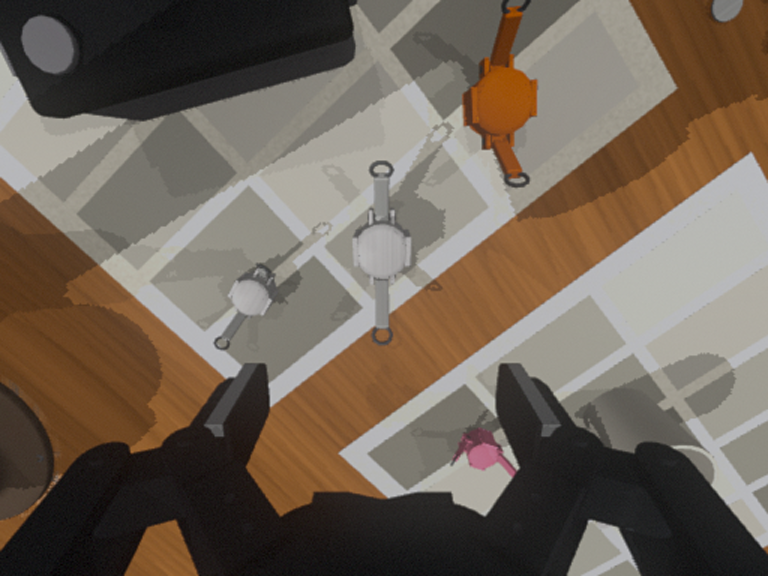

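Run:
```python
from h import *
import pickle
s,r=pickle.load(open("pics/w1.pkl","rb"))
T=toolT(s)
f=lambda u,v,z:at(ray(r,(u/1.5,v/1.5),T@r["mount"]),z)
def tl(p):return (np.linalg.inv(T)@np.r_[p,1])[:3]*1000
for u,v,z in((382,250,.042),(381,171,.07),(382,336,.07)):
  p=f(u,v,z);print(p.round(4),tl(p).round(1))
from bench import bot
t=bot.read_camera("top")
print(tri(ray(r,(382/1.5,250/1.5),T@r["mount"]),ray(t,(292.6-.4,213-.4))))
cv2.imwrite("pics/w1c.png",cv2.resize(r["frame"][100:235,190:320,::-1],(577,600),interpolation=cv2.INTER_CUBIC))
```

```text
[ 0.5329 -0.1191  0.042 ] [199.4   3.    0.6]
[ 0.5732 -0.0664  0.07  ] [171.4  69.4  -0.3]
[ 0.4912 -0.1724  0.07  ] [171.5 -64.6   0.6]
(array([ 0.53150064, -0.12044578,  0.03351731]), [np.float64(0.0003086706210545791), np.float64(0.00030867062105463696)])
```

View pics/w1c.png

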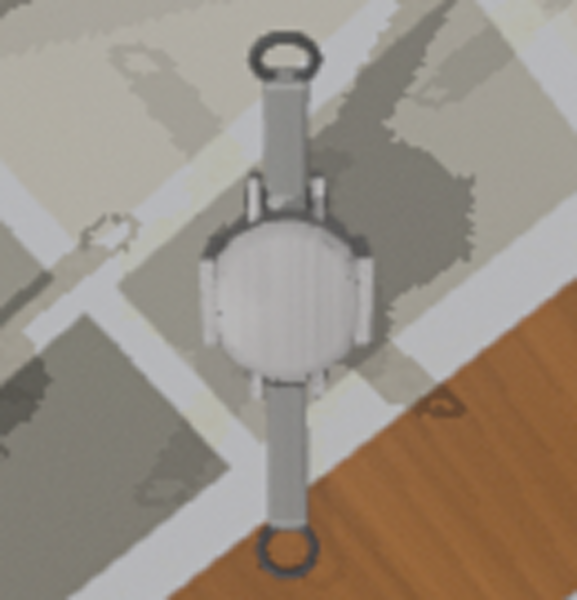

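send_rows([
  [[30,1.5,0.3,0,0,0,-1],[65,2.5,0.5,0,0,0,-1],[100,2.5,0.5,0,0,0,-1],[130,2.5,0.5,0,0,0,-1],[155,2.5,0.5,0,0,0,-1],[175,2.5,0.5,0,0,0,-1],[192,2.5,0.5,0,0,0,-1],[206,2.5,0.5,0,0,0,-1],[216,2.5,0.5,0,0,0,-1],[221,2.5,0.5,0,0,0,-1],[223,2.5,0.5,0,0,0,-1],[223,2.5,0.5,0,0,0,-1],[223,2.5,0.5,0,0,0,-1]],
])

```text
clock: 3.1
tool_pos: [0.5333, -0.1185, 0.0202]
tool_rot: [0.23, 0.668, -0.23, 0.669]
ft_force: [-1.2, 0.3, 0.0]
gripper_width: 0.0853
```

```bash
python3 look.py w2
```

```text
3.1 [ 0.5333 -0.1185  0.0202] [-0.22  0.26 -0.38  0.93  0.    2.01] [-1.19  0.26  0.  ] -37.97 [ 0.001 -0.    -1.   ] 0.08528431578937211
```

View pics/w2.png

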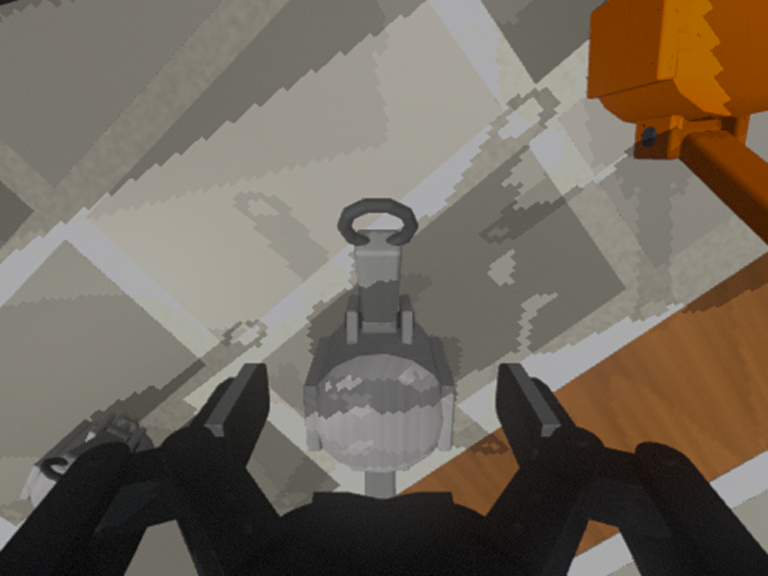

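```bash
cat > px.py <<'E'
import sys,pickle
from h import *
n=sys.argv[1];s,r=pickle.load(open(f"pics/{n}.pkl","rb"));T=toolT(s)
for a in sys.argv[2:]:
    u,v,z=map(float,a.split(","))
    p=at(ray(r,((u+.5)/1.5-.5,(v+.5)/1.5-.5),T@r["mount"]),z);print(a,p.round(4),((np.linalg.inv(T)@np.r_[p,1])[:3]*1000).round(1))
E
python3 px.py w2 379,411,.042 379,355,.042 379,470,.042 305,415,.04 452,415,.04
```

```text
379,411,.042 [ 0.5339 -0.1163  0.042 ] [-21.8   2.2  -0.8]
379,355,.042 [ 0.5467 -0.1     0.042 ] [-21.8  22.9  -0.8]
379,470,.042 [ 0.5189 -0.1355  0.042 ] [-21.8 -22.2  -0.8]
305,415,.04 [ 0.5124 -0.1033  0.04  ] [-19.8  -0.9 -25.8]
452,415,.04 [ 0.5515 -0.1339  0.04  ] [-19.8  -0.9  23.8]
```

send_rows([
  [[2,0.3,-0.9,0,0,0,-1],[2,0.3,-0.9,0,0,0,0],[2,0.3,-0.9,0,0,0,0.4],[2,0.3,-0.9,0,0,0,1],[2,0.3,-0.9,0,0,0,1],[2,0.3,-0.9,0,0,0,1],[2,0.3,-0.9,0,0,0,1],[2,0.3,-0.9,0,0,0,1],[2,0.3,-0.9,0,0,0,1],[2,0.3,-0.9,0,0,0,1]],
], grip_force=40)

```text
clock: 3.98
tool_pos: [0.5324, -0.1179, 0.0176]
tool_rot: [0.23, 0.668, -0.23, 0.669]
ft_force: [-1.0, -1.0, 5.2]
gripper_width: 0.0496
```

```bash
python3 look.py w3
```

```text
3.9833 [ 0.5324 -0.1179  0.0176] [-0.22  0.26 -0.38  0.93 -0.    2.02] [-0.97 -0.98  5.15] -37.99 [ 0. -0. -1.] 0.049601341609157974
```

View pics/w3.png

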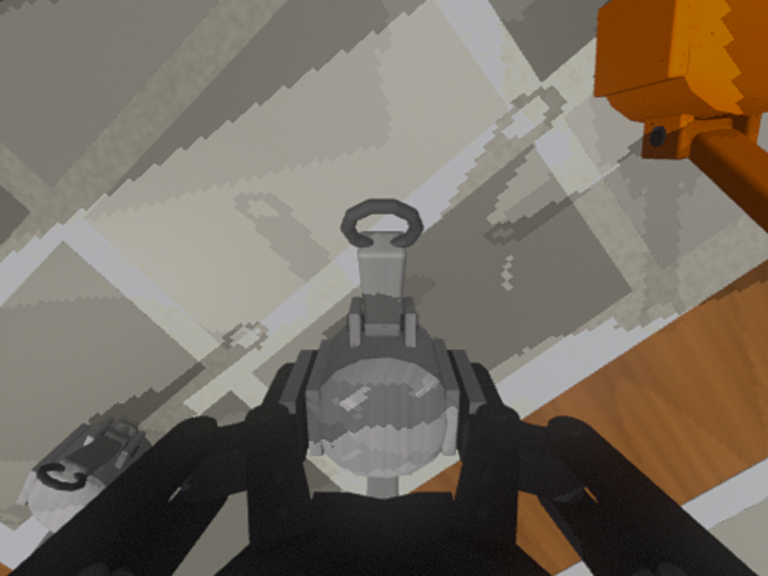

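send_rows([
  [[-5,0,0,0,0,0,1],[-20,0,0,0,0,0,1],[-45,0,0,0,0,0,1],[-75,0,0,0,0,0,1],[-110,0,0,0,0,0,1],[-145,0,0,0,0,0,1],[-180,0,0,0,0,0,1],[-210,15,-17,0,0,0,1],[-235,40,-45,0,0,0,1],[-250,65,-75,0,0,0,1],[-260,90,-102,0,0,0,1],[-262,108,-123,0,0,0,1],[-262,116,-132,0,0,0,1],[-262,119,-135,0,0,0,1],[-262,119,-135,0,0,0,1],[-262,119,-135,0,0,0,1],[-262,119,-135,0,0,0,1]],
])

```text
clock: 5.45
tool_pos: [0.4991, 0.058, 0.2786]
tool_rot: [0.23, 0.669, -0.231, 0.668]
ft_force: [0.1, -0.6, -2.9]
gripper_width: 0.0497
```

```bash
python3 look.py w4
```

```text
5.45 [0.4991 0.058  0.2786] [ 0.12  0.09 -0.    1.48 -0.    2.35] [ 0.07 -0.55 -2.87] -38.07 [-0.001 -0.001 -1.   ] 0.049671284292612854
```

View pics/w4.png

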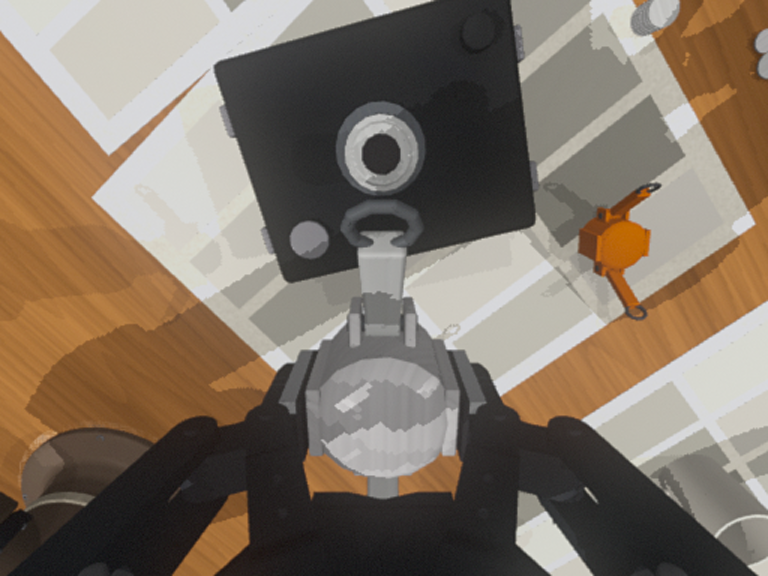

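Run:
```python
import cv2,pickle
s,r=pickle.load(open("pics/w4.pkl","rb"))
cv2.imwrite("pics/w4c.png",cv2.resize(r["frame"][60:140,210:300,::-1],(675,600),interpolation=cv2.INTER_CUBIC))
cv2.imwrite("pics/w4d.png",cv2.resize(r["frame"][225:325,195:315,::-1],(720,600),interpolation=cv2.INTER_CUBIC))
```

```text
(no output)
```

View pics/w4c.png

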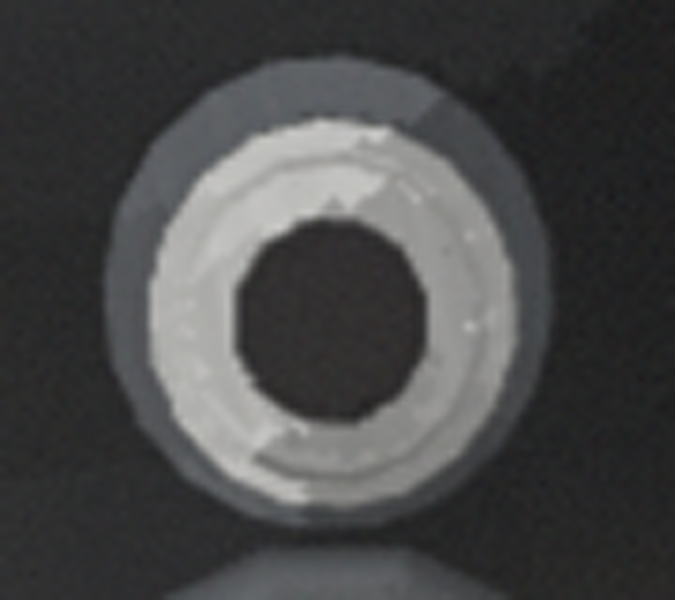

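View pics/w4d.png

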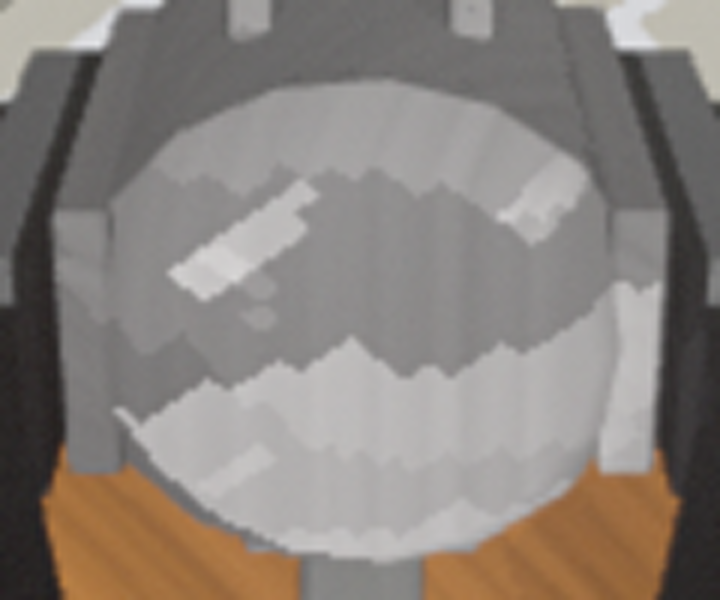

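```bash
cat > pp.py <<'E'
import sys,pickle
from h import *
n=sys.argv[1];s,r=pickle.load(open(f"pics/{n}.pkl","rb"));T=toolT(s)
for a in sys.argv[2:]:
    u,v,z=map(float,a.split(","))
    p=at(ray(r,(u,v),T@r["mount"]),z);print(a,p.round(4),((np.linalg.inv(T)@np.r_[p,1])[:3]*1000).round(1))
E
# gasket centre; cap top/bottom/left/right edges of disc
python3 pp.py w4 253.8,102.1,.183 254,102.1,.180 254.7,237.9,.303 254.7,317.9,.303 212.9,280,.303 296.6,280,.303 254,101.3,.175
python3 - <<'E'
from h import *
import pickle
from bench import bot
s,r=pickle.load(open("pics/w4.pkl","rb"));T=toolT(s);t=bot.read_camera("top")
c=bot.read_camera("scene")
a=ray(r,(253.8,102.1),T@r["mount"])
g=ray(t,(160+206/4.6-.4,145+236/4.6-.4));k=ray(c,(210+461/4.6-.4,140+277/4.6-.4))
print(tri(a,g),tri(a,k),tri(a,g,k))
E
```

```text
253.8,102.1,.183 [0.5494 0.1229 0.183 ] [95.4 82.3 -0.4]
254,102.1,.180 [0.5495 0.1228 0.18  ] [98.4 82.3 -0.2]
254.7,237.9,.303 [0.5139 0.0764 0.303 ] [-24.5  23.7   0.3]
254.7,317.9,.303 [0.4853 0.0398 0.303 ] [-24.4 -22.8   0.3]
212.9,280,.303 [0.4836 0.0708 0.303 ] [-24.4   0.5 -20.1]
296.6,280,.303 [0.5158 0.0456 0.303 ] [-24.5   0.6  20.7]
254,101.3,.175 [0.5499 0.1233 0.175 ] [103.4  82.9  -0.2]
(array([0.54968072, 0.12237938, 0.17381059]), [np.float64(0.0006075329153023997), np.float64(0.0006075329153023653)]) (array([0.54891683, 0.12328738, 0.18149284]), [np.float64(0.000596257624553265), np.float64(0.0005962576245532803)]) (array([0.5486914 , 0.1222852 , 0.18001297]), [np.float64(0.0009040298701015916), np.float64(0.0012296979438577557), np.float64(0.001098230387492394)])
```

send_rows([
  [[15,0,0,0,0,0,1],[40,0,0,0,0,0,1],[70,0,0,0,0,0,1],[95,0,0,0,0,0,1],[108,0,0,0,0,0,1],[114,0,0,0,0,0,1],[114,0,0,0,0,0,1],[114,0,0,0,0,0,1],[114,0,0,0,0,0,1]],
])

```text
clock: 6.35
tool_pos: [0.4999, 0.0589, 0.1667]
tool_rot: [0.231, 0.668, -0.23, 0.669]
ft_force: [0.4, -0.3, -3.1]
gripper_width: 0.0496
```

```bash
python3 look.py w5
python3 - <<'E'
import cv2,pickle
s,r=pickle.load(open("pics/w5.pkl","rb"))
cv2.imwrite("pics/w5c.png",cv2.resize(r["frame"][40:160,190:320,::-1],(650,600),interpolation=cv2.INTER_CUBIC))
cv2.imwrite("pics/w5d.png",cv2.resize(r["frame"][225:325,195:315,::-1],(720,600),interpolation=cv2.INTER_CUBIC))
E
```

```text
6.35 [0.4999 0.0589 0.1667] [ 0.12  0.09 -0.24  1.23 -0.    2.35] [ 0.4  -0.27 -3.09] -38.01 [ 0.002  0.    -1.   ] 0.049649876696472556
```

View pics/w5c.png

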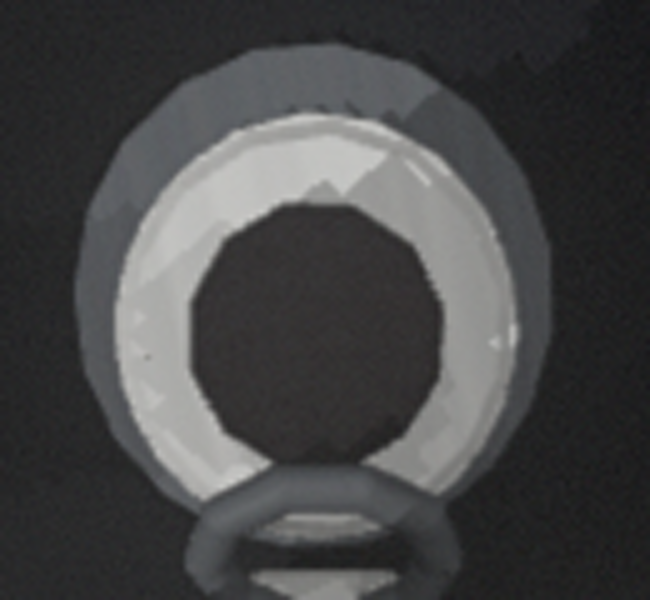

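View pics/w5d.png

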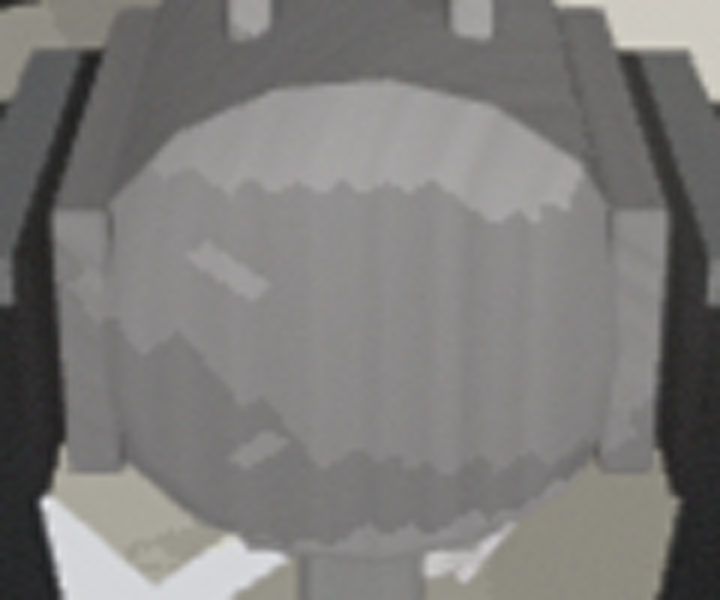

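```bash
python3 pp.py w5 252.8,106.2,.183 252.8,79.6,.183 252.8,132.6,.183 227.6,106,.183 278,106,.183 254.6,237.9,.191 254.6,317.9,.191 203.3,259.6,.1887 305.9,259.6,.1887
```

```text
252.8,106.2,.183 [0.5494 0.1233 0.183 ] [-16.2  81.2  -0.6]
252.8,79.6,.183 [0.5558 0.1314 0.183 ] [-16.2  91.5  -0.6]
252.8,132.6,.183 [0.5427 0.1147 0.183 ] [-16.2  70.3  -0.6]
227.6,106,.183 [0.5411 0.1299 0.183 ] [-16.2  81.3 -11.2]
278,106,.183 [0.5578 0.1169 0.183 ] [-16.2  81.3  10. ]
254.6,237.9,.191 [0.5145 0.0774 0.191 ] [-24.3  23.5   0.2]
254.6,317.9,.191 [0.486  0.0407 0.191 ] [-24.3 -22.9   0.3]
203.3,259.6,.1887 [0.4869 0.0823 0.1887] [-22.   10.5 -24.6]
305.9,259.6,.1887 [0.5261 0.0517 0.1887] [-21.9  10.4  25.1]
```

send_rows([
  [[-10,0,0,0,0,0,1],[-35,0,0,0,0,0,1],[-58,0,0,0,0,0,1],[-64,8,0,0,0,0,1],[-65,30,-0.4,0,0,0,1],[-65,55,-0.7,0,0,0,1],[-65,74,-0.85,0,0,0,1],[-65,80.9,-0.85,0,0,0,1],[-65,80.9,-0.85,0,0,0,1],[-60,80.9,-0.85,0,0,0,1],[-50,80.9,-0.85,0,0,0,1],[-42,80.9,-0.85,0,0,0,1],[-38,80.9,-0.85,0,0,0,1],[-36,80.9,-0.85,0,0,0,1],[-36,80.9,-0.85,0,0,0,1],[-36,80.9,-0.85,0,0,0,1]],
])

```text
clock: 7.73
tool_pos: [0.548, 0.1231, 0.2014]
tool_rot: [0.23, 0.669, -0.23, 0.669]
ft_force: [0.3, -0.5, -3.2]
gripper_width: 0.0493
```

```bash
python3 look.py w6
python3 - <<'E'
from bench import bot
import cv2
r=bot.read_camera("scene");cv2.imwrite("pics/s6.png",cv2.resize(r["frame"][150:270,230:380,::-1],(750,600),interpolation=cv2.INTER_CUBIC))
E
```

```text
7.7333 [0.548  0.1231 0.2014] [ 0.22  0.2  -0.04  1.33  0.    2.46] [ 0.31 -0.47 -3.15] -38.01 [-0. -0. -1.] 0.0493497081411197
```

View pics/s6.png

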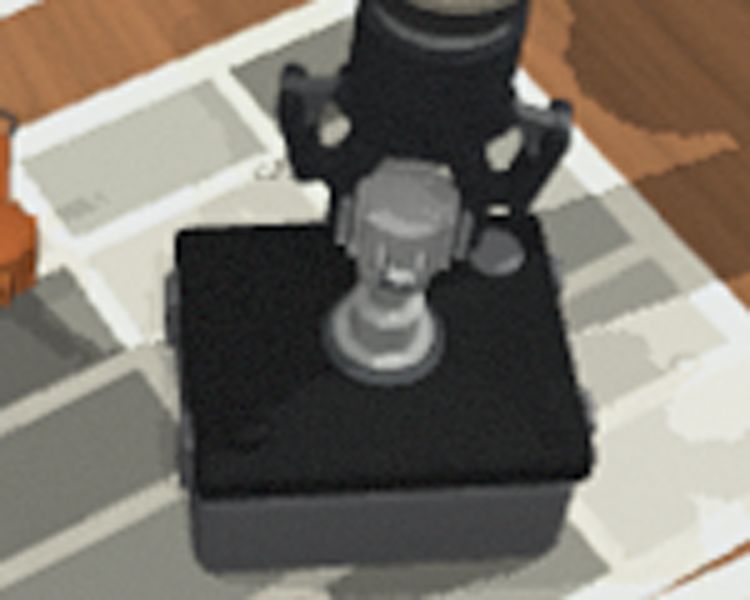

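send_rows([
  [[2,0,0,0,0,0,1],[5,0,0,0,0,0,1],[7,0,0,0,0,0,1],[9,0,0,0,0,0,1],[10,0,0,0,0,0,1],[10,0,0,0,0,0,1]],
])

```text
clock: 8.33
tool_pos: [0.5484, 0.1235, 0.1913]
tool_rot: [0.23, 0.669, -0.23, 0.669]
ft_force: [0.6, 0.3, -2.3]
gripper_width: 0.0492
```

```bash
python3 -c "
from bench import bot
s=bot.sense();print(s['tool_pos'],s['ft_force'],s['moment'])"
```

```text
[0.54835951 0.12349074 0.19129516] [ 0.61364535  0.28877296 -2.31875107] [ 0.09051398 -0.14024332  0.03503893]
```

send_rows([
  [[1,0,0,0,0,0,1],[2,0,0,0,0,0,1],[2,0,0,0,0,0,1]],
])

```text
clock: 8.58
tool_pos: [0.5488, 0.1236, 0.1896]
tool_rot: [0.23, 0.668, -0.23, 0.669]
ft_force: [3.3, 1.2, -1.5]
gripper_width: 0.0498
```

send_rows([
  [[1,0,0,0,0,0,1],[2,0,0,0,0,0,1],[2,0,0,0,0,0,1]],
])

```text
clock: 8.83
tool_pos: [0.5487, 0.1236, 0.1873]
tool_rot: [0.23, 0.668, -0.23, 0.669]
ft_force: [4.7, 2.4, -2.4]
gripper_width: 0.0497
```

send_rows([
  [[0,0.4,0.3,0,0,0,1],[0,0.8,0.6,0,0,0,1],[1,0.8,0.6,0,0,0,1],[2,0.8,0.6,0,0,0,1],[2,0.8,0.6,0,0,0,1]],
])

```text
clock: 9.25
tool_pos: [0.5489, 0.1236, 0.1849]
tool_rot: [0.23, 0.669, -0.23, 0.668]
ft_force: [2.2, 1.8, -3.0]
gripper_width: 0.0495
```

send_rows([
  [[2,0.4,0,0,0,0,1],[4,0.4,0,0,0,0,1],[7,0.4,0,0,0,0,1],[10,0.4,0,0,0,0,1],[13,0.4,0,0,0,0,1],[15,0.4,0,0,0,0,1],[15,0.4,0,0,0,0,1]],
])

```text
clock: 9.83
tool_pos: [0.549, 0.1238, 0.1694]
tool_rot: [0.23, 0.669, -0.23, 0.668]
ft_force: [0.9, 0.0, -3.3]
gripper_width: 0.0497
```

send_rows([
  [[2,0,0,0,0,0,1],[4,0,0,0,0,0,1],[4,0,0,0,0,0,1]],
])

```text
clock: 10.08
tool_pos: [0.5491, 0.1238, 0.1658]
tool_rot: [0.23, 0.669, -0.23, 0.668]
ft_force: [0.4, -0.1, -3.4]
gripper_width: 0.0498
```

send_rows([
  [[1,0,0,0,0,0,1],[2,0,0,0,0,0,1],[2,0,0,0,0,0,1]],
])

```text
clock: 10.33
tool_pos: [0.5494, 0.1239, 0.1642]
tool_rot: [0.23, 0.669, -0.23, 0.669]
ft_force: [-0.3, -0.0, -2.2]
gripper_width: 0.0492
```

send_rows([
  [[0.8,0,0,0,0,0,1],[1.5,0,0,0,0,0,1],[1.5,0,0,0,0,0,1],[1.5,0,0,0,0,0,1]],
])

```text
clock: 10.67
tool_pos: [0.5494, 0.1239, 0.1631]
tool_rot: [0.23, 0.668, -0.23, 0.669]
ft_force: [-0.3, -0.1, -1.0]
gripper_width: 0.0493
```

send_rows([
  [[0.7,0,0,0,0,0,1],[0.7,0,0,0,0,0,0.2],[0.7,0,0,0,0,0,-0.2],[0.7,0,0,0,0,0,-0.6],[0.7,0,0,0,0,0,-1],[0.7,0,0,0,0,0,-1],[0.7,0,0,0,0,0,-1],[0.7,0,0,0,0,0,-1]],
])

```text
clock: 11.33
tool_pos: [0.5494, 0.1239, 0.1621]
tool_rot: [0.23, 0.669, -0.23, 0.669]
ft_force: [-0.1, -0.6, 0.6]
gripper_width: 0.0854
```

```bash
python3 look.py w7
```

```text
11.3333 [0.5494 0.1239 0.1621] [ 0.22  0.21 -0.12  1.25  0.    2.46] [-0.14 -0.64  0.6 ] -37.99 [ 0.  0. -1.] 0.08537414067429071
```

View pics/w7.png

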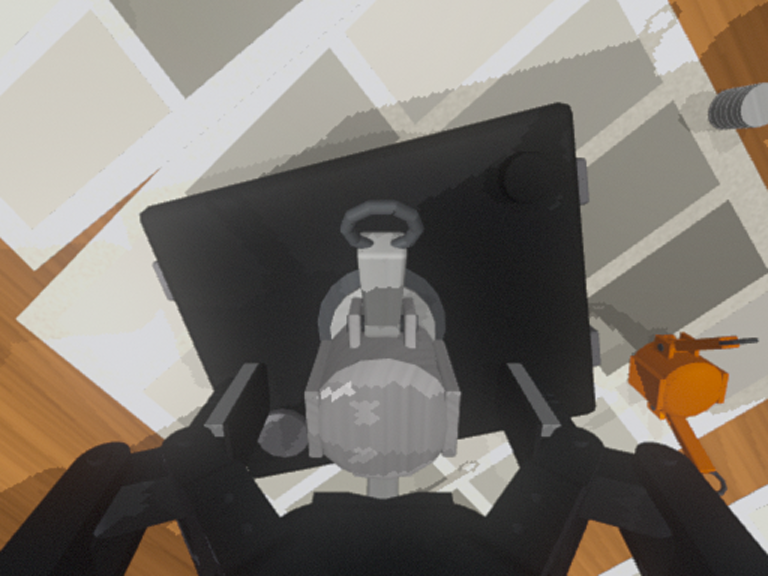

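send_rows([
  [[-10,0,0,0,0,0,-1],[-35,0,0,0,0,0,-1],[-65,0,0,0,0,0,-1],[-95,0,0,0,0,0,-1],[-115,0.4,0.3,-0.1,0,0,-1],[-118,0.4,0.3,-0.22,0,0,-1],[-118,0.4,0.3,-0.34,0,0,-1],[-118,0.4,0.3,-0.46,0,0,-1],[-118,0.4,0.3,-0.58,0,0,-1],[-118,0.4,0.3,-0.7,0,0,-1],[-118,0.4,0.3,-0.82,0,0,-1],[-118,0.4,0.3,-0.94,0,0,-1],[-118,0.4,0.3,-1.06,0,0,-1],[-118,0.4,0.3,-1.18,0,0,-1],[-118,0.4,0.3,-1.3,0,0,-1],[-118,0.4,0.3,-1.42,0,0,-1],[-118,0.4,0.3,-1.52,0,0,-1],[-118,0.4,0.3,-1.571,0,0,-1],[-118,0.4,0.3,-1.571,0,0,-1],[-118,0.4,0.3,-1.571,0,0,-1]],
])

```text
clock: 13.05
tool_pos: [0.5499, 0.1241, 0.2807]
tool_rot: [-0.31, 0.636, 0.31, 0.636]
ft_force: [-0.6, 0.1, -0.0]
gripper_width: 0.0856
```

```bash
python3 look.py w8
```

```text
13.05 [0.5499 0.1241 0.2807] [0.22 0.2  0.14 1.5  0.   0.89] [-0.56  0.08 -0.03] 51.93 [ 0.001  0.    -1.   ] 0.08555179490597445
```

View pics/w8.png

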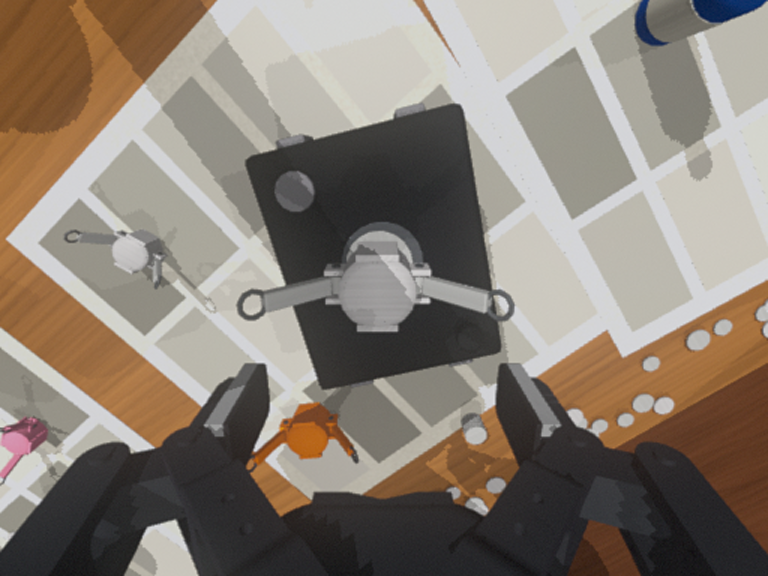

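```bash
python3 px.py w8 377,292,.1875 250,305,.2195 500,304,.2195 377,247,.186 377,328,.186
```

```text
377,292,.1875 [0.5471 0.1235 0.1875] [93.2  1.9 -2.3]
250,305,.2195 [0.5031 0.0739 0.2195] [ 61.2   5.9 -68.3]
500,304,.2195 [0.5832 0.1775 0.2195] [61.2  6.8 62.6]
377,247,.186 [0.5255 0.1404 0.186 ] [94.7 29.3 -2.2]
377,328,.186 [0.5663 0.1083 0.186 ] [ 94.7 -22.6  -2.3]
```

```bash
python3 px.py w7 382,361,.1875 382,478,.1875 ; python3 px.py w3 382,358,.042 382,475,.042
python3 - <<'E'
import cv2,pickle
s,r=pickle.load(open("pics/w8.pkl","rb"))
cv2.imwrite("pics/w8c.png",cv2.resize(r["frame"][150:240,150:350,::-1],(800,360),interpolation=cv2.INTER_CUBIC))
s,r=pickle.load(open("pics/w7.pkl","rb"))
cv2.imwrite("pics/w7c.png",cv2.resize(r["frame"][225:325,195:315,::-1],(720,600),interpolation=cv2.INTER_CUBIC))
from bench import bot
r=bot.read_camera("scene");cv2.imwrite("pics/s8.png",cv2.resize(r["frame"][150:270,230:380,::-1],(750,600),interpolation=cv2.INTER_CUBIC))
E
```

```text
382,361,.1875 [0.5636 0.1418 0.1875] [-25.4  22.8   0.2]
382,478,.1875 [0.5359 0.1063 0.1875] [-25.4 -22.2   0.2]
382,358,.042 [ 0.5469 -0.0996  0.042 ] [-24.4  23.3   0.2]
382,475,.042 [ 0.5191 -0.1353  0.042 ] [-24.4 -21.9   0.2]
```

View pics/w8c.png

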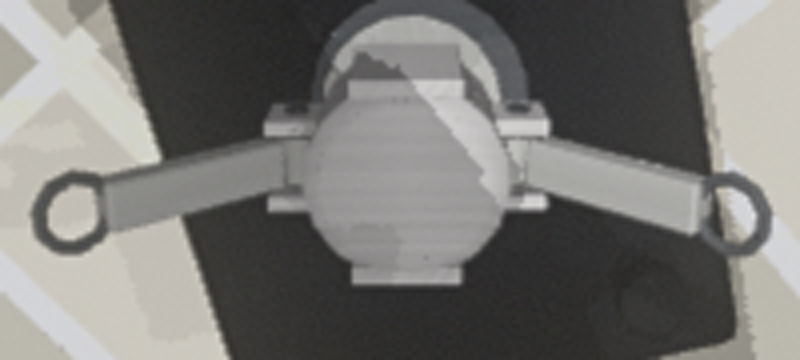

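View pics/w7c.png

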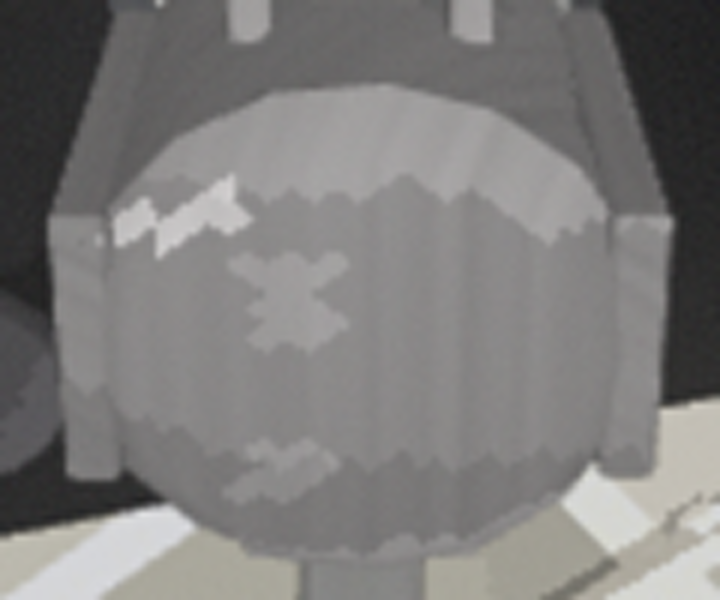

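View pics/s8.png

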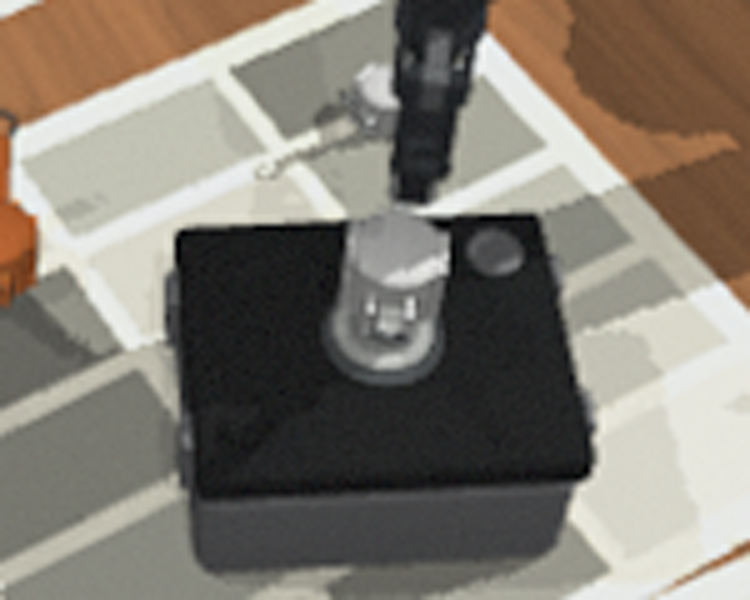

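send_rows([
  [[5,0.1,-1.5,0,0,0,-1],[18,0.2,-3,0,0,0,-1],[30,0.2,-3,0,0,0,-1],[40,0.2,-3,0,0,0,-1],[46,0.2,-3,0,0,0,-1],[50,0.2,-3,0,0,0,-1],[52,0.2,-3,0,0,0,-1],[52,0.2,-3,0,0,0,-1],[52,0.2,-3,0,0,0,-1]],
])

```text
clock: 13.9
tool_pos: [0.548, 0.1219, 0.2285]
tool_rot: [-0.31, 0.635, 0.31, 0.636]
ft_force: [-0.1, 0.4, 0.8]
gripper_width: 0.0853
```

```bash
python3 look.py w9
```

```text
13.9 [0.548  0.1219 0.2285] [0.22 0.19 0.01 1.39 0.   0.88] [-0.11  0.38  0.82] 52.02 [ 0.001  0.    -1.   ] 0.08530002701859564
```

View pics/w9.png

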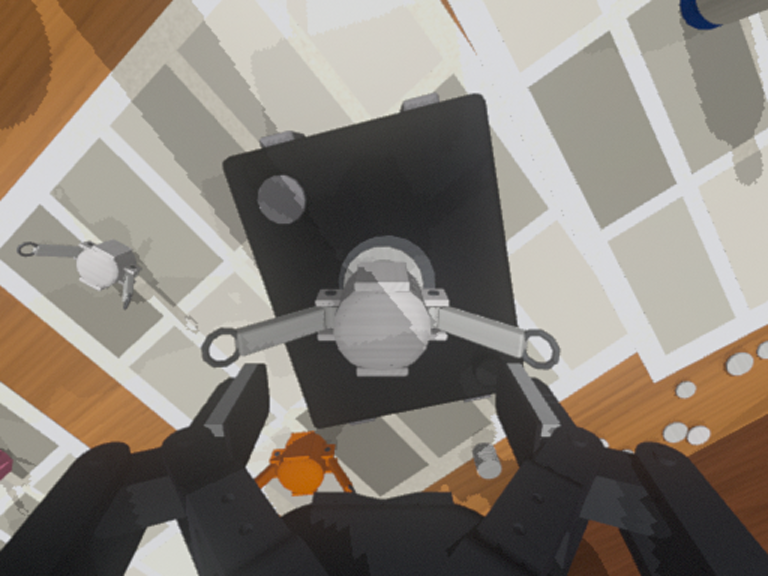

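send_rows([
  [[3,0,0,0,0,0,-1],[6,0,0,0,0,0,-1],[9,0,0,0,0,0,-1],[11,0,0,0,0,0,-1],[13,0,0,0,0,0,-1],[15,0,0,0,0,0,-1],[15,0,0,0,0,0,-1]],
])

```text
clock: 14.53
tool_pos: [0.5477, 0.1218, 0.2126]
tool_rot: [-0.31, 0.636, 0.31, 0.635]
ft_force: [-0.4, 0.2, -0.2]
gripper_width: 0.0851
```

send_rows([
  [[2,0,0,0,0,0,-1],[4,0,0,0,0,0,-1],[6,0,0,0,0,0,-1],[8,0,0,0,0,0,-1],[8,0,0,0,0,0,-1]],
])

```text
clock: 14.95
tool_pos: [0.5477, 0.1218, 0.2046]
tool_rot: [-0.31, 0.636, 0.31, 0.635]
ft_force: [0.0, 0.4, -0.0]
gripper_width: 0.0858
```

```bash
python3 look.py w10
```

```text
14.95 [0.5477 0.1218 0.2046] [ 0.22  0.2  -0.04  1.34 -0.    0.88] [ 0.01  0.41 -0.04] 52.03 [-0.001 -0.    -1.   ] 0.08581747842897791
```

View pics/w10.png

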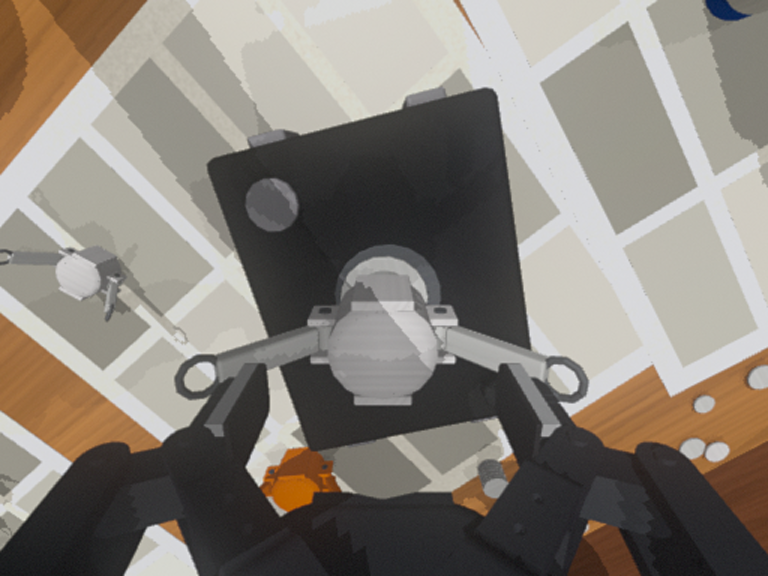

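send_rows([
  [[2,0,0,0,0,0,-1],[4,0,0,0,0,0,-1],[6,0,0,0,0,0,-1]],
])

```text
clock: 15.25
tool_pos: [0.5479, 0.1218, 0.1989]
tool_rot: [-0.31, 0.635, 0.31, 0.636]
ft_force: [-0.6, -0.9, -0.1]
gripper_width: 0.0854
```

send_rows([
  [[1.5,0,0,0,0,0,-1],[3,0,0,0,0,0,-1],[4,0,0,0,0,0,-1]],
])

```text
clock: 15.5
tool_pos: [0.5478, 0.1218, 0.1948]
tool_rot: [-0.31, 0.636, 0.31, 0.635]
ft_force: [-0.1, -0.8, 0.1]
gripper_width: 0.0853
```

send_rows([
  [[1.5,0,0,0,0,0,-1],[3,0,0,0,0,0,-1],[4,0,0,0,0,0,-1]],
])

```text
clock: 15.75
tool_pos: [0.5478, 0.1219, 0.1909]
tool_rot: [-0.31, 0.636, 0.31, 0.635]
ft_force: [-0.2, -0.5, -0.1]
gripper_width: 0.0853
```

```bash
python3 look.py w11
```

```text
15.75 [0.5478 0.1219 0.1909] [ 0.22  0.2  -0.07  1.31 -0.    0.88] [-0.2  -0.47 -0.1 ] 52.03 [-0. -0. -1.] 0.08529656544257032
```

View pics/w11.png

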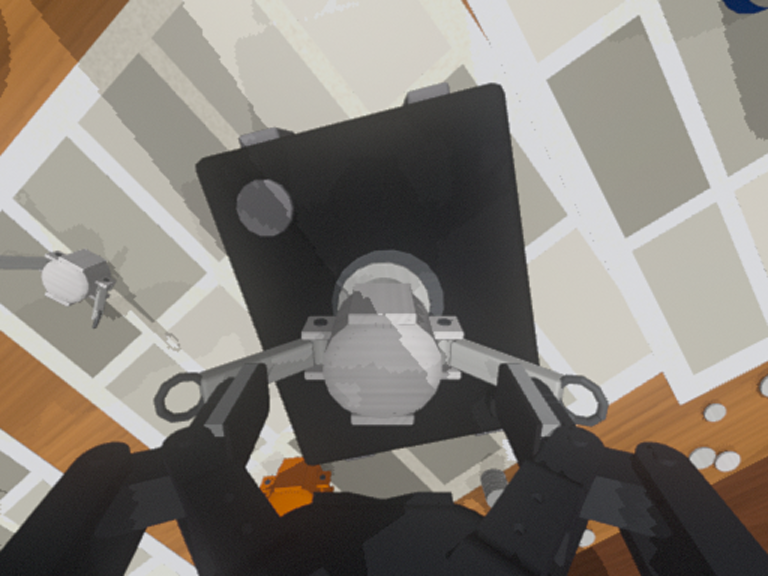

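Run:
```python
from h import *
import pickle
V={n:pickle.load(open(f"pics/{n}.pkl","rb")) for n in("w8","w9","w10","w11")}
def R_(n,u,v):
    s,r=V[n];return ray(r,((u+.5)/1.5-.5,(v+.5)/1.5-.5),toolT(s)@r["mount"])
def rep(name,l):
    x,e=tri(*[R_(*a) for a in l]);s,_=V["w11"];print(name,x.round(4),(np.linalg.inv(toolT(s))@np.r_[x,1])[:3].round(4)*1000,np.round(e,4))
rep("ringL",[("w8",251,304),("w9",221,347),("w10",197,377),("w11",180,397)])
rep("ringR",[("w8",500,303),("w9",541,348),("w10",566,378),("w11",584,399)])
rep("frontflat top",[("w8",377,329),("w9",382,374),("w10",383,404),("w11",383,423)])
rep("cap",[("w8",377,250),("w9",382,287),("w10",383,307),("w11",383,320)])
s,r=V["w11"]
cv2.imwrite("pics/w11c.png",cv2.resize(r["frame"][200:310,95:265,::-1],(782,506),interpolation=cv2.INTER_CUBIC))
```

```text
ringL [0.5045 0.0667 0.204 ] [-13.1   0.2 -70.1] [0.0001 0.0002 0.0002 0.0001]
ringR [0.5884 0.1781 0.2082] [-17.4   2.6  69.3] [0.0002 0.0003 0.0001 0.0003]
frontflat top [0.566  0.1091 0.1891] [  1.8 -22.2   1.1] [0.0004 0.     0.0002 0.0004]
cap [0.5225 0.1431 0.2133] [-22.4  33.1   1.2] [0.0007 0.0014 0.0002 0.0009]
```

View pics/w11c.png

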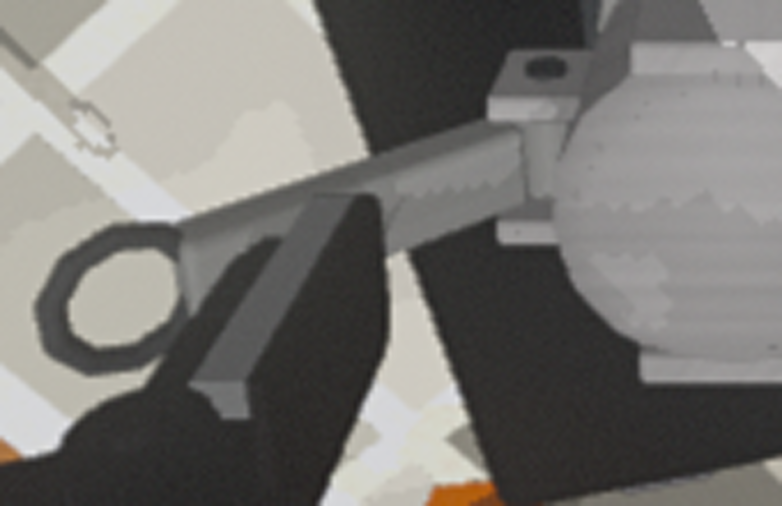

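send_rows([
  [[1,0,0,0,0,0,-1],[2,0,0,0,0,0,-1],[3,0,0,0,0,0,-1]],
])

```text
clock: 16.05
tool_pos: [0.5479, 0.1218, 0.188]
tool_rot: [-0.31, 0.635, 0.31, 0.636]
ft_force: [-0.3, -0.1, 0.1]
gripper_width: 0.0853
```

send_rows([
  [[1,0,0,0,0,0,-1],[2,0,0,0,0,0,-1],[3,0,0,0,0,0,-1]],
])

```text
clock: 16.3
tool_pos: [0.548, 0.1219, 0.1853]
tool_rot: [-0.31, 0.635, 0.31, 0.636]
ft_force: [-0.5, -0.5, 2.8]
gripper_width: 0.0855
```

send_rows([
  [[1,0,0,0,0,0,-1],[2,0,0,0,0,0,-1],[3,0,0,0,0,0,-1]],
])

```text
clock: 16.55
tool_pos: [0.5483, 0.122, 0.1828]
tool_rot: [-0.31, 0.635, 0.31, 0.636]
ft_force: [0.2, 1.2, 5.7]
gripper_width: 0.0855
```

```bash
python3 look.py w12
```

```text
16.55 [0.5483 0.122  0.1828] [ 0.22  0.2  -0.08  1.29  0.    0.88] [0.24 1.22 5.68] 52.03 [ 0.001  0.001 -1.   ] 0.08552661883665198
```

View pics/w12.png

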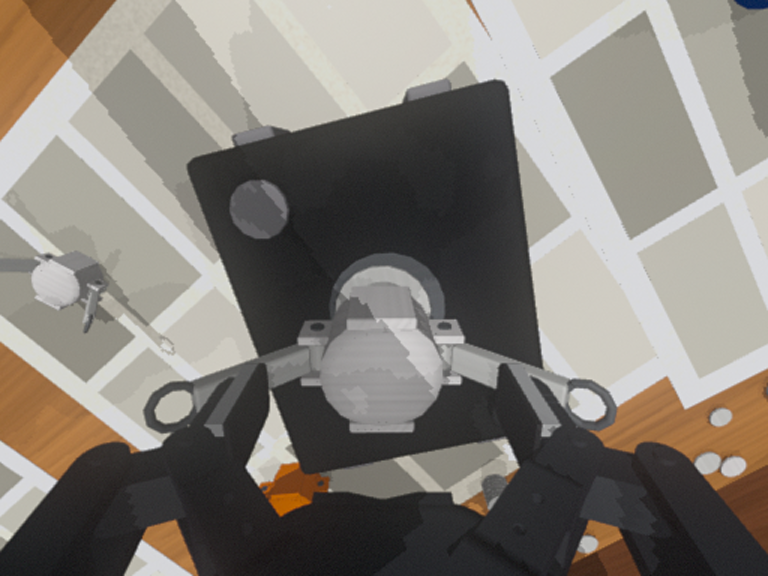

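send_rows([
  [[1,0,0,0,0,0,-1],[2,0,0,0,0,0,-1],[3,0,0,0,0,0,-1],[4,0,0,0,0,0,-1]],
])

```text
clock: 16.93
tool_pos: [0.5486, 0.1221, 0.1794]
tool_rot: [-0.31, 0.635, 0.31, 0.636]
ft_force: [-1.6, 0.3, 8.0]
gripper_width: 0.0855
```

send_rows([
  [[1,0,0,0,0,0,-1],[2,0,0,0,0,0,-1],[3,0,0,0,0,0,-1],[4,0,0,0,0,0,-1]],
])

```text
clock: 17.27
tool_pos: [0.5488, 0.1221, 0.1756]
tool_rot: [-0.31, 0.634, 0.31, 0.637]
ft_force: [0.2, 0.3, 9.0]
gripper_width: 0.0853
```

```bash
python3 look.py w13
```

```text
17.2667 [0.5488 0.1221 0.1756] [ 0.22  0.2  -0.1   1.27  0.    0.88] [0.22 0.27 9.02] 52.03 [ 0.003  0.001 -1.   ] 0.08530813864583371
```

View pics/w13.png

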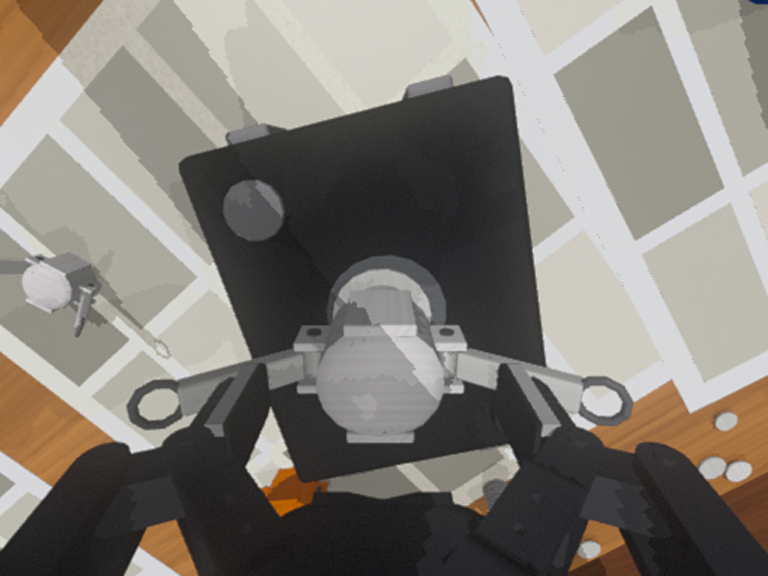

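send_rows([
  [[1,0,0,0,0,0,-1],[2,0,0,0,0,0,-1],[3,0,0,0,0,0,-1],[4,0,0,0,0,0,-1]],
])

```text
clock: 17.65
tool_pos: [0.549, 0.1221, 0.1718]
tool_rot: [-0.31, 0.634, 0.31, 0.637]
ft_force: [-0.4, 0.2, 10.8]
gripper_width: 0.0855
```

send_rows([
  [[1,0,0,0,0,0,-1],[2,0,0,0,0,0,-1],[3,0,0,0,0,0,-1],[4,0,0,0,0,0,-1]],
])

```text
clock: 17.98
tool_pos: [0.549, 0.1221, 0.1679]
tool_rot: [-0.31, 0.634, 0.31, 0.637]
ft_force: [-0.2, -0.1, 10.5]
gripper_width: 0.0852
```

```bash
python3 look.py w14
```

```text
17.9833 [0.549  0.1221 0.1679] [ 0.22  0.2  -0.11  1.25 -0.    0.88] [-0.2  -0.06 10.51] 52.03 [ 0.004  0.001 -1.   ] 0.08519078863722668
```

View pics/w14.png

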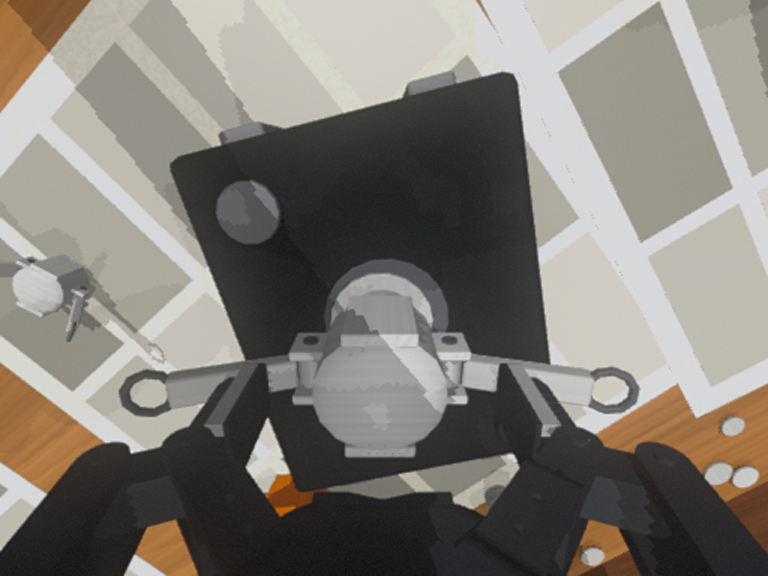

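send_rows([
  [[1,0,0,0,0,0,-1],[2,0,0,0,0,0,-1],[3,0,0,0,0,0,-1],[4,0,0,0,0,0,-1]],
])

```text
clock: 18.37
tool_pos: [0.5491, 0.1221, 0.164]
tool_rot: [-0.31, 0.634, 0.31, 0.637]
ft_force: [0.2, -0.4, 9.7]
gripper_width: 0.0857
```

send_rows([
  [[1,0,0,0,0,0,-1],[2,0,0,0,0,0,-1],[3,0,0,0,0,0,-1],[4,0,0,0,0,0,-1]],
])

```text
clock: 18.7
tool_pos: [0.5491, 0.122, 0.1602]
tool_rot: [-0.311, 0.634, 0.31, 0.637]
ft_force: [-0.8, -0.2, 12.6]
gripper_width: 0.0856
```

```bash
python3 look.py w15
```

```text
18.7 [0.5491 0.122  0.1602] [ 0.22  0.2  -0.13  1.24 -0.    0.88] [-0.78 -0.21 12.6 ] 52.02 [ 0.004  0.001 -1.   ] 0.08559094774574132
```

View pics/w15.png

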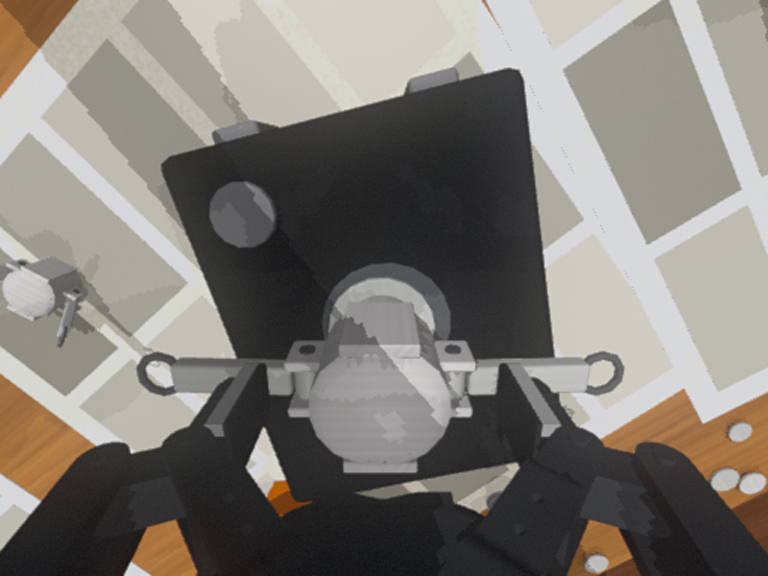

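send_rows([
  [[1,0,0,0,0,0,-1],[2,0,0,0,0,0,-1],[3,0,0,0,0,0,-1],[4,0,0,0,0,0,-1]],
])

```text
clock: 19.08
tool_pos: [0.5491, 0.122, 0.1563]
tool_rot: [-0.311, 0.634, 0.31, 0.637]
ft_force: [-1.4, 0.9, 11.3]
gripper_width: 0.0854
```

send_rows([
  [[1,0,0,0,0,0,-1],[2,0,0,0,0,0,-1],[3,0,0,0,0,0,-1],[4,0,0,0,0,0,-1]],
])

```text
clock: 19.42
tool_pos: [0.5491, 0.1221, 0.1522]
tool_rot: [-0.311, 0.634, 0.31, 0.637]
ft_force: [-1.0, -0.5, 13.1]
gripper_width: 0.0856
```

```bash
python3 look.py w16
```

```text
19.4167 [0.5491 0.1221 0.1522] [ 0.22  0.21 -0.14  1.22 -0.    0.88] [-1.03 -0.49 13.08] 52.02 [ 0.004  0.001 -1.   ] 0.08562394964635658
```

View pics/w16.png

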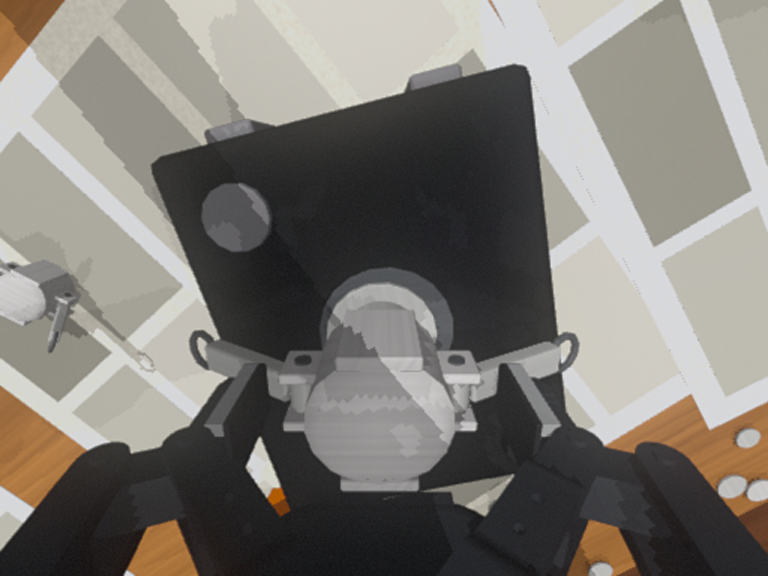

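send_rows([
  [[1,0,0,0,0,0,-1],[2,0,0,0,0,0,-1],[3,0,0,0,0,0,-1]],
])

```text
clock: 19.72
tool_pos: [0.5492, 0.1221, 0.1493]
tool_rot: [-0.311, 0.634, 0.31, 0.637]
ft_force: [0.1, 0.8, 11.7]
gripper_width: 0.0852
```

send_rows([
  [[1,0,0,0,0,0,-1],[2,0,0,0,0,0,-1]],
])

```text
clock: 19.88
tool_pos: [0.5492, 0.122, 0.1472]
tool_rot: [-0.311, 0.634, 0.31, 0.637]
ft_force: [-0.5, -0.3, 11.5]
gripper_width: 0.0861
```

```bash
python3 look.py w17
```

```text
19.8833 [0.5492 0.122  0.1472] [ 0.22  0.21 -0.15  1.21 -0.    0.88] [-0.54 -0.34 11.45] 52.02 [ 0.004  0.001 -1.   ] 0.08605303316831053
```

View pics/w17.png

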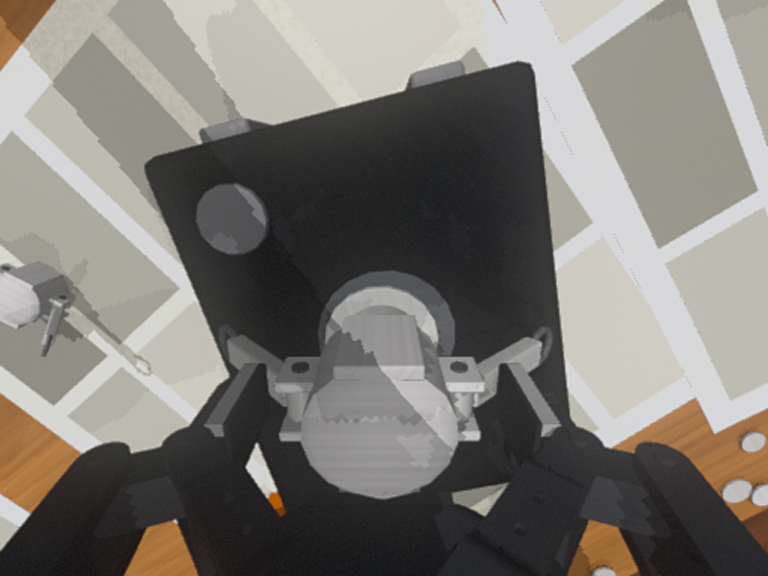

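send_rows([
  [[1,0,0,0,0,0,-1],[2,0,0,0,0,0,-1]],
])

```text
clock: 20.1
tool_pos: [0.5494, 0.122, 0.1457]
tool_rot: [-0.311, 0.634, 0.31, 0.637]
ft_force: [-1.3, -0.7, 18.9]
gripper_width: 0.0851
```

send_rows([
  [[1,0,0,0,0,0,-1],[1,0,0,0,0,0,-1]],
])

```text
clock: 20.27
tool_pos: [0.5496, 0.1222, 0.1456]
tool_rot: [-0.311, 0.633, 0.31, 0.638]
ft_force: [-1.4, -0.4, 18.1]
gripper_width: 0.0855
```

send_rows([
  [[1,0,0,0,0,0,-1],[1,0,0,0,0,0,-1]],
])

```text
clock: 20.43
tool_pos: [0.5499, 0.1222, 0.1455]
tool_rot: [-0.311, 0.633, 0.309, 0.638]
ft_force: [-4.1, -0.8, 23.2]
gripper_width: 0.0852
```

```bash
python3 look.py w18
```

```text
20.4333 [0.5499 0.1222 0.1455] [ 0.22  0.21 -0.15  1.2  -0.    0.88] [-4.1  -0.83 23.21] 52.02 [ 0.007  0.001 -1.   ] 0.08521111302075438
```

View pics/w18.png

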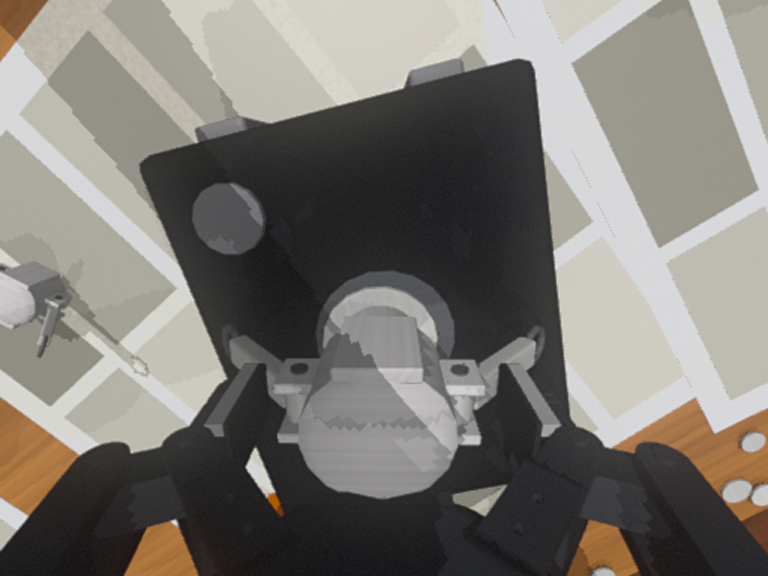

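send_rows([
  [[0.8,0,0,0,0,0,-1],[1.5,0,0,0,0,0,-1],[1.5,0,0,0,0,0,-1],[1.5,0,0,0,0,0,-1]],
])

```text
clock: 20.82
tool_pos: [0.5502, 0.1223, 0.1451]
tool_rot: [-0.311, 0.632, 0.309, 0.639]
ft_force: [-4.6, -1.0, 29.6]
gripper_width: 0.0856
```

```bash
python3 look.py w19
python3 - <<'E'
import cv2,pickle
s,r=pickle.load(open("pics/w19.pkl","rb"))
cv2.imwrite("pics/w19c.png",cv2.resize(r["frame"][195:300,125:385,::-1],(780,315),interpolation=cv2.INTER_CUBIC))
from bench import bot
r=bot.read_camera("scene");cv2.imwrite("pics/s19.png",cv2.resize(r["frame"][150:270,230:380,::-1],(750,600),interpolation=cv2.INTER_CUBIC))
E
```

```text
20.8167 [0.5502 0.1223 0.1451] [ 0.22  0.21 -0.16  1.2  -0.    0.88] [-4.59 -0.96 29.58] 52.02 [ 0.009  0.002 -1.   ] 0.08559624608465988
```

View pics/w19c.png

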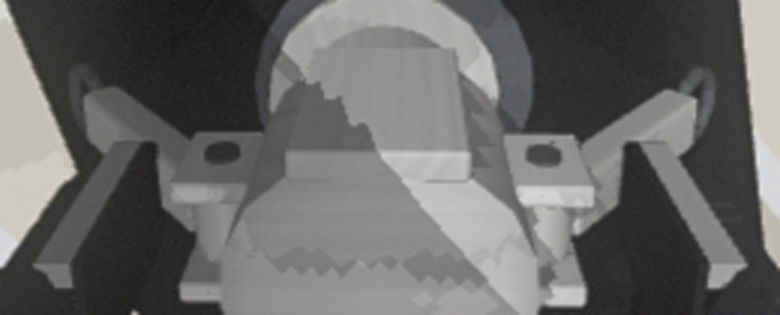

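View pics/s19.png

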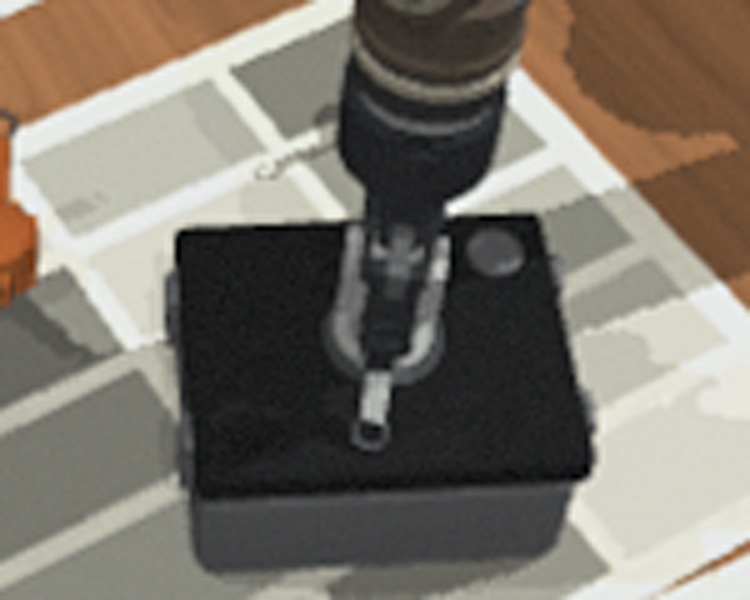

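send_rows([
  [[0.6,0,0,0,0,0,-1],[1.2,0,0,0,0,0,-1],[1.2,0,0,0,0,0,-1],[1.2,0,0,0,0,0,-1]],
])

```text
clock: 21.25
tool_pos: [0.5505, 0.1224, 0.1449]
tool_rot: [-0.311, 0.632, 0.309, 0.639]
ft_force: [-5.7, -1.9, 33.4]
gripper_width: 0.0855
```

```bash
python3 look.py w20
python3 - <<'E'
import cv2,pickle
s,r=pickle.load(open("pics/w20.pkl","rb"))
cv2.imwrite("pics/w20c.png",cv2.resize(r["frame"][195:300,125:385,::-1],(780,315),interpolation=cv2.INTER_CUBIC))
E
```

```text
21.25 [0.5505 0.1224 0.1449] [ 0.22  0.21 -0.16  1.2  -0.    0.88] [-5.66 -1.9  33.41] 52.02 [ 0.01   0.002 -1.   ] 0.08549365320377897
```

View pics/w20c.png

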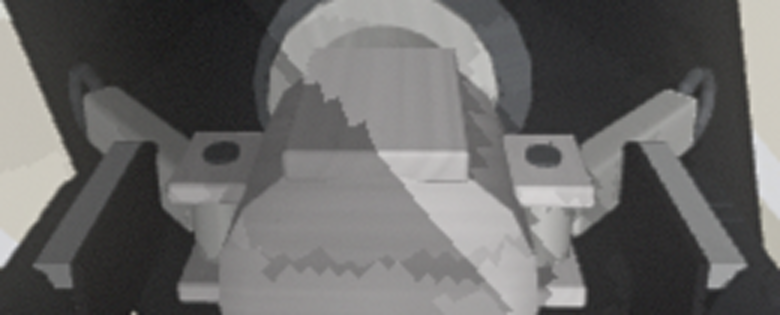

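send_rows([
  [[-2,0,0,0,0,0,-1],[-5,0,0,0,0,0,-1],[-10,0,0,0,0,0,-1],[-20,0,0,0,0,0,-1],[-30,0,0,0,0,0,-1],[-38,0,0,0,0,0,-1],[-40,0,0,0,0,0,-1],[-40,0,0,0,0,0,-1],[-40,0,0,0,0,0,-1]],
])

```text
clock: 22.05
tool_pos: [0.5479, 0.1218, 0.1782]
tool_rot: [-0.31, 0.636, 0.31, 0.635]
ft_force: [0.2, -0.7, -0.3]
gripper_width: 0.0856
```

```bash
python3 look.py w21
```

```text
22.05 [0.5479 0.1218 0.1782] [ 0.22  0.2  -0.09  1.28 -0.    0.88] [ 0.22 -0.68 -0.35] 52.02 [-0. -0. -1.] 0.08557010800440581
```

send_rows([
  [[-15,0,0,0,0,0,-1],[-40,0,0,0,0,0,-1],[-70,0,0,0,0,0,-1],[-90,0,0,0,0,0,-1],[-98,0,0,0,0,0,-1],[-100,0,0,0,0,0,-1],[-100,0,0,0,0,0,-1],[-100,0,0,0,0,0,-1]],
])

```text
clock: 22.77
tool_pos: [0.5474, 0.1218, 0.2766]
tool_rot: [-0.31, 0.636, 0.31, 0.635]
ft_force: [0.6, 0.2, 0.2]
gripper_width: 0.0851
```

```bash
python3 look.py w22
python3 - <<'E'
from bench import bot
import cv2
r=bot.read_camera("scene");cv2.imwrite("pics/s22.png",cv2.resize(r["frame"][150:270,230:380,::-1],(750,600),interpolation=cv2.INTER_CUBIC))
E
```

```text
22.7667 [0.5474 0.1218 0.2766] [0.22 0.2  0.12 1.5  0.   0.88] [0.6  0.2  0.19] 52.03 [-0.002 -0.001 -1.   ] 0.085102931248734
```

View pics/w21.png

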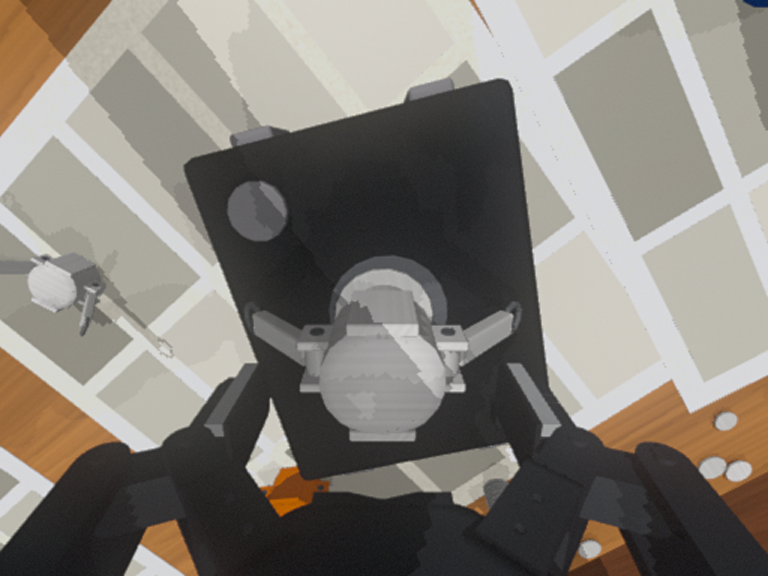

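View pics/w22.png

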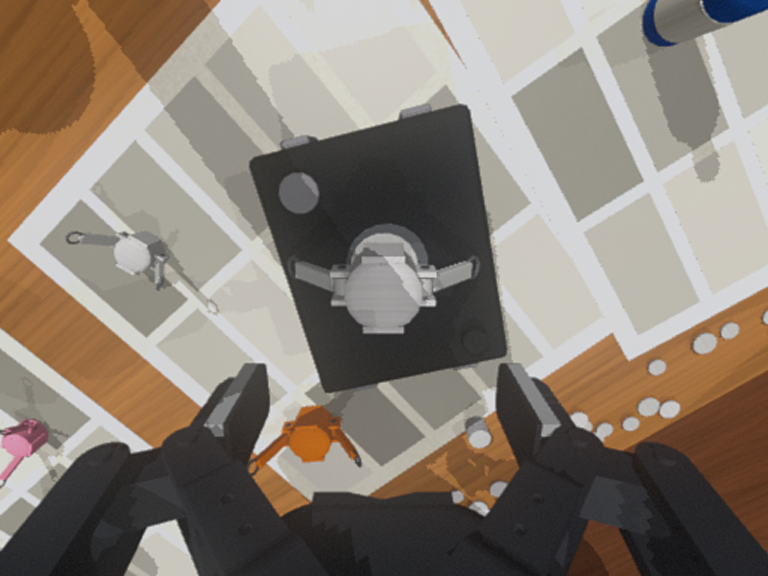

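View pics/s22.png

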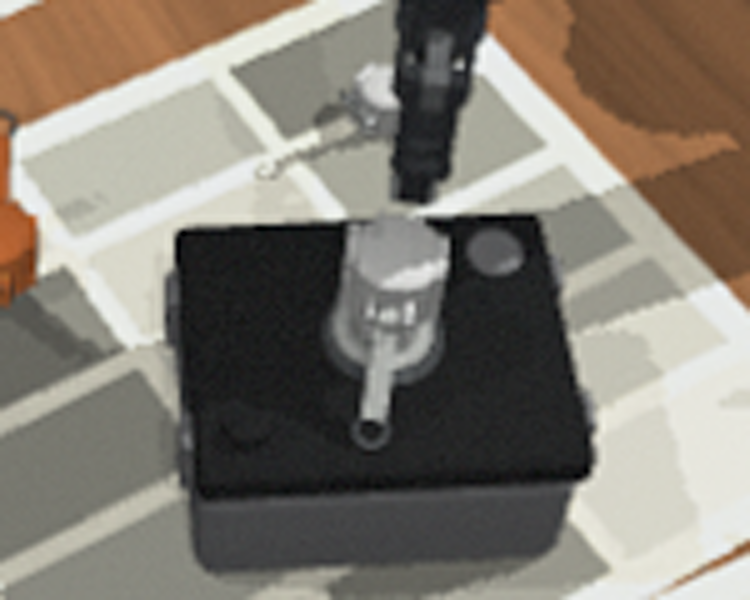

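Run:
```python
import cv2,pickle
for n in("w21","w22"):
    s,r=pickle.load(open(f"pics/{n}.pkl","rb"))
    y=190 if n=="w21" else 150
    cv2.imwrite(f"pics/{n}c.png",cv2.resize(r["frame"][y:y+110,155:355,::-1],(800,440),interpolation=cv2.INTER_CUBIC))
```

```text
(no output)
```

View pics/w21c.png

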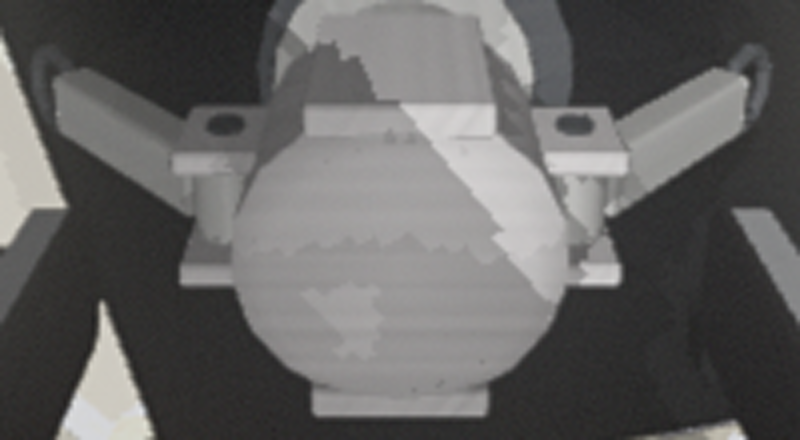

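View pics/w22c.png

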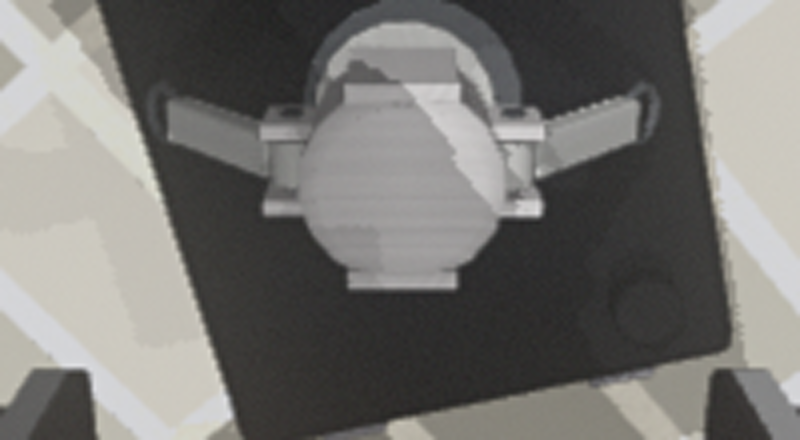

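Run:
```python
from h import *
import pickle
V={n:pickle.load(open(f"pics/{n}.pkl","rb")) for n in("w21","w22")}
off={"w21":190,"w22":150}
def rr(n,u,v):
    s,r=V[n];return ray(r,(155+u/4-.4,off[n]+v/4-.4),toolT(s)@r["mount"])
TI=np.linalg.inv(toolT(V["w21"][0]))
def rep(nm,a,b):
    x,e=tri(rr("w21",*a),rr("w22",*b));print(nm,x.round(4),(TI@np.r_[x,1])[:3].round(4)*1000,np.round(e,4))
rep("Lend",(65,72),(170,98));rep("Rend",(740,72),(637,94))
rep("Lend2",(60,132),(168,140));rep("Rend2",(742,128),(640,140))
rep("frontflat",(400,388),(403,270));rep("frontflatback",(400,105),(403,84));rep("hl",(173,155),(262,127));rep("hr",(628,155),(543,127))
# angle by known length: plane z at tool axis; print tool-z of ends at candidate heights
for a in (1.55,1.7,1.85,):
    th=np.pi/3-a; z=.160+52e-3*np.sin(th)+4e-3*np.cos(th); r=27+52*np.cos(th)-4*np.sin(th)
    o=[]
    for n,p in(("w21",(65,72)),("w21",(740,72)),("w22",(170,98)),("w22",(637,94))):
        x=at(rr(n,*p),z);o.append(((np.linalg.inv(toolT(V[n][0]))@np.r_[x,1])[2]*1000).round(1))
    print(a,round(z,4),round(r,1),o)
```

```text
Lend [0.505  0.0739 0.1215] [ 56.8   4.3 -64.2] [0.0005 0.0005]
Rend [0.5814 0.1773 0.1289] [49.3  7.7 64.4] [0.0006 0.0006]
Lend2 [0.5132 0.0667 0.1256] [ 52.6  -6.6 -64.8] [0.0003 0.0003]
Rend2 [0.5958 0.171  0.1215] [56.7 -7.5 68.3] [0.0001 0.0001]
frontflat [0.5645 0.1102 0.1829] [ -4.6 -20.2   1.1] [0. 0.]
frontflatback [0.5294 0.1375 0.1816] [-3.4 24.2  1. ] [0. 0.]
hl [0.5195 0.1029 0.17  ] [  8.3  10.7 -32.4] [0.0001 0.0001]
hr [0.56   0.1557 0.1708] [ 7.4 11.3 34.2] [0.0003 0.0003]
1.55 0.1384 74.5 [np.float64(-58.0), np.float64(60.7), np.float64(-60.1), np.float64(63.3)]
1.7 0.1316 70.7 [np.float64(-60.3), np.float64(63.0), np.float64(-61.7), np.float64(64.8)]
1.85 0.1254 66.0 [np.float64(-62.5), np.float64(65.2), np.float64(-63.1), np.float64(66.3)]
```

Run:
```python
from bench import bot
import cv2
r=bot.read_camera("scene");cv2.imwrite("pics/sfin.png",r["frame"][:,:,::-1]);print(bot.sense()["ft_force"])
```

```text
[ 0.71446438 -0.04982163  0.01363009]
```

View pics/sfin.png

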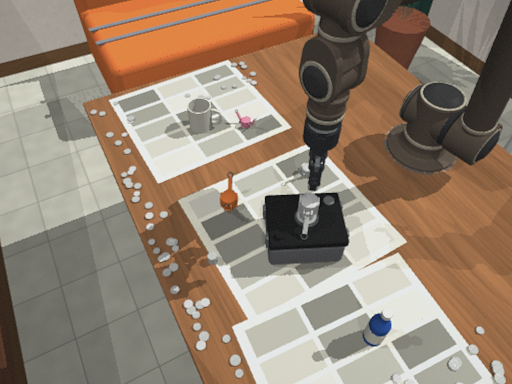

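The picture shows the cap locked on the filter at (308,208) with its arm down. The mug (199,115), bottle (378,330) and coins (213,257) are where they started, and the gripper is clear.

```bash
python3 -c "
from bench import bot
print(bot.sign_off())"
```

```text
the job is handed in; nothing more can be done
None
```

The cap coupler is fitted on the filter's adapter, both cam arms are down at their stops, and the job is handed in at about 23 s of the 67 s allowed. I got no verdict back.

**What I did**
- I picked the larger silver coupler, leaving the small silver, orange and pink look-alikes alone, and gripped it by its flats with 40 N.
- I found the adapter with the wrist camera and lowered the cap by feel. The bevel pushed sideways with about 5 N, so I shifted 1 mm to clear it and lowered the cap until the gasket carried its weight.
- I let go, turned the gripper 90° and pressed both arms down together with open fingers. The left and right arms stayed matched in every picture. I stopped at 33 N in total, about 17 N per arm, because the arms no longer moved.

**Last checks**
- **Arm angle:** the wrist pictures put both arms at about 1.85 rad, with the two ends within about 3 mm of each other.
- **Cap height:** the top of the flats read 183 mm, against about 182 mm expected when locked. That is lower than the 189 mm I measured while it was resting.
- **Surroundings:** the mug, bottle and coins are where they started, and the gripper is clear, reading about 0 N.

**What disagreed**
- The wrist camera was off by 2–3 mm sideways, so I had gripped the cap about 3 mm off centre. I found this before pressing the arms and corrected for it.
- The last push was slightly over the 5 to 15 N per arm quoted in the text.
- The arms started at about 45° by my measurement, lower than the 60° given for zero.

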